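# Reload the laser-marking pallet

## Task

Reload the laser-marking pallet for its next run. Let the marked housing go, lengthwise, on the upper half of the sloped roller rack so that it slides by itself down against the yellow stop; put the plain housing squarely inside the pallet's corner marks between the two white risers, with the blue end cap lying centred and square on the riser to its left and the silver end cap likewise on the riser to its right (left and right as the robot sees them), and stand the red focus gauge upright in the middle of the plain housing's top. Set the new parts down rather than dropping them, and leave the bottle, the safety glasses and the screwdriver where they lie.

Things in the scene. Friction and masses are not known exactly. Their poses are not given: they have to be found in the camera images.
- pallet: Fixed dark plate 110 (x) x 270 (y) x 8 mm; origin: centre of underside; x away from the robot, y to its left (yaw to 0.2 rad). Housing seat: middle of the top (z = 8 mm), lengthwise along y, white corner marks. White risers 32 x 34 mm, flat top at z = 36 mm, at y = +93 mm (left) and -93 mm (right), x = 0; a cap lies there with its 50 mm side along x. At the start the marked housing is in the seat.
- rack: Fixed aluminium roller track on legs, 280 x 88 mm, rising to +x at 0.21 rad; origin: middle of footprint, on the table; yaw to 0.15 rad. Tops of the free grey rollers: z = 70.5 mm + 0.213 x. Side guides 72 mm apart, 6 mm above the rollers. Yellow stop at the low end, face at x = -127 mm. A housing let go at x = +50 mm rolls down in about 1 s; its origin then rests at x = -78, z = 54 mm.
- marked: Marked (finished) housing: dark grey aluminium box 100 (x, lengthwise) x 50 (y) x 40 (z) mm, about 0.2 kg, with a white laser-marked panel (frame, lines, dot code) on its top. Origin: centre of its underside. At the start it lies on the pallet's seat.
- plain: Plain housing: the same dark grey aluminium box 100 (x, lengthwise) x 50 (y) x 40 (z) mm, about 0.2 kg, with no white mark on its flat top. Origin: centre of its underside. At the start it lies on the green kit mat (3 mm thick).
- cap_blue: Blue end cap: flat plate 50 (x) x 40 (y) x 12 (z) mm with a round 20 mm hole through its middle, about 50 g. Origin: centre of its underside. At the start it lies flat on the green kit mat.
- cap_silver: Silver end cap: flat plate 50 (x) x 40 (y) x 12 (z) mm with a 30 x 11 mm slot through its middle, about 50 g. Origin: centre of its underside. At the start it lies flat on the green kit mat.
- gauge: Red focus gauge: square foot 34 x 34 x 8 mm with a square post 22 x 22 mm above it, 52 mm high in all, two white lines round the post, about 80 g. Origin: centre of its underside, z up; it stands upright on the green kit mat at the start. Grip it by the post.
- bottle: White cleaner bottle with a red cap, 48 mm across, 130 mm tall, standing; origin: centre of its underside. To be left alone.
- glasses: Green laser safety glasses, folded, about 65 x 147 x 42 mm; origin: on the table under their middle. To be left alone.
- driver: Screwdriver with orange handle, 190 mm long, lying on the table; origin: near its middle. To be left alone.

How it is judged:
By the outcome, as a careful person would: the job done as asked, in the order asked, and still so for the second after the job is handed in, with the robot touching nothing.
It also fails if it takes over 141 s, if anything falls off the work surface, if the arm or the gripper's body presses on something with over 40 N, if the wrist force passes 120 N, or if a joint passes its speed limit or range.

## Robot

A 6-joint arm with a two-finger parallel gripper is mounted at the origin on the work surface. World frame = base frame: x ahead of the robot, y to its left, z up, the work surface at z = 0. Lengths are in m, angles in rad, forces in N, time in s.
With the tool pointing down it reaches from about 0.3 to 0.775 m from the base axis. Payload 14.6 kg.
Tool frame: the origin (TCP) lies at the very end of the fingers, on their centre line; the grasp point (between the pads) lies 19 mm behind it (ctrl.grasp_offset is the distance from the TCP to the grasp point, in m); z points along the fingers, y is the line along which they close (so a half turn about z gives the same grasp; the last joint's range is limited). The gripper opens to 94 mm and grips with 3 to 60 N. Pads are 16 mm wide; open, the fingers measure 119 mm over their backs; the gripper's body (75 mm by 177 mm) begins 78 mm behind the grasp point.
Start: joints at [-1.224, 0.3, 1.521, -0, 1.321, -0.067], TCP at [0.221, -0.504, 0.205] pointing down, gripper open.
Joint ranges: [-3.03, 3.03], [-0.79, 2.21], [0.23, 2.52], [-1.04, 4.18], [0, 3.07], [-2.55, 2.55]. Speed limits (rad/s): [2.22, 2.22, 2.57, 3.14, 3.14, 3.14].

## Interface

Orientations are given as [roll, pitch, yaw] about the fixed x, y, z axes, in that order (R = Rz(yaw) Ry(pitch) Rx(roll)).
In Python, from station import ctrl gives the robot as it stands.
- The arm moves only by the tool step_arm, never from a script. Its argument "plan" is a list that holds one entry, the list of rows, each a list of 6 numbers: the shift along the tool's x, y, z in units of 30 mm (1.0 is 30 mm), then the turn, a rotation vector about the tool's x, y, z in units of 6 degrees (1.0 is 6 degrees). In form: [[[dx, dy, dz, wx, wy, wz], ...]]. A call has 1 to 8 rows; each row is the pose to reach, as a shift and turn from the pose commanded when the call began, along the tool's axes at that moment; what a row does not reach only later rows make up. A row lasts 1/12 s, in which the tool goes at most 41.7 mm and 7.16 degrees, less where a joint would pass 70% of its speed; a pose out of reach is approached as far as the arm can. A call with a gripper value outside its range is refused whole. "grip" is the opening, from 0 (shut) to 1 (fully open), set as the call begins (left out, the last holds). The fingers move at their own pace and stop on an object; "squeeze" is the grip in N (left out, the last holds). Time passes only in rows, so rows that repeat a pose let the fingers close. It gives the time, the measured TCP pose, the force, the opening and the grip force at its end, in the units of the state.
- ctrl.get_obs(): the state, without advancing time (a new reading comes with each control period).
- ctrl.camera(name): name is "scene" or "side" or "wrist"; returns the picture (400x640x3 uint8, red, green, blue); there is no depth.
- ctrl.camera_model(name): a dict with "intrinsics" (3x3 intrinsics, pixels), "k1" (the pictures are not rectified: a ray, as slopes to the right and down, at radius r is drawn at 1 + k1 r^2 times it, then the intrinsics apply), "R" (3x3) and "t" (3): a world point X has camera coordinates R X + t; the wrist camera has in their place "tool_from_camera" (4x4, takes a point from camera to tool coordinates, whose origin is the TCP and whose axes are the flange's). Camera axes: x right, y down, z forward; pixel columns grow to the right and rows downward; lengths in m; the calibration is good to about 2 mm. A picture is of the moment at which its call begins: read the wrist's pose just before it. camera_model takes no time and is no camera call.
- ctrl.hand_in(): hands the job in; it is judged then, once.
Trained networks look in the newest picture that a camera, given by its name, has taken for a name from the list of things; names that differ only in an ending like _2 or _b are one class to them, and where a whole thing is asked for, a point or a joint stands for the part that bears it (a point fixed in the world has none). Each returns a list of dicts, best first, with "confidence" (0 to 1); they miss things now and then, are a little off and sometimes report something else, mostly with a low value. They report only what shows in the picture. A call takes as long as a camera call.
- ctrl.masks_of(query, camera): "pixels" (400x640 bool, what is visible of it) and "at" ([column, row] in pixels, amid what is visible of it).
- ctrl.place_of(query, camera): "at" ([column, row] in pixels: a listed point, or the origin of a listed thing).
The state is a dict: "time_s": time; "qpos": joint angles; "joint_vel": joint speeds; "tau": joint torques, N m; "ee_pos": TCP position; "eef_rot": TCP orientation; "force": force on the tool from outside, world axes, zero at the start; "moment": the same for the moment, N m; "grip_width": finger opening in m; "grip_force": force on a finger pad.
Only numpy, scipy, OpenCV 4.12 (cv2) and the standard library are available. Lean on these libraries where they do the work, as an engineer would, in place of code of your own. Each camera call takes 0.05 s, during which the arm holds its last target. There are 200 camera calls.

## Working session

There is one attempt and no reset: what is moved stays moved. The work goes in short steps, Python scripts to look and compute and a tool call to move; the robot and the scene stay as the last step left them, time stands still between calls to the robot, and variables do not carry over. Pictures are saved under pics/ and viewed, at most 14 in all, crops included, and the job is handed in when it is done.

Besides the shell and the picture viewer there is one more tool, called after "Request:" by a JSON object that holds its "name" and its "arguments", one argument or row to a line. step_arm: Moves the arm, as the interface text tells. Its arguments: {"type":"object","properties":{"plan":{"type":"array","items":{"type":"array","items":{"type":"array","items":{"type":"number"}}}},"grip":{"type":"number"},"squeeze":{"type":"number"}},"required":["plan"]}

```bash
ls; mkdir -p pics; cat > a.py <<'E'
from station import ctrl
import cv2,numpy as np
for c in ["scene","side"]:
    im=ctrl.camera(c); cv2.imwrite(f"pics/{c}0.png",im[:,:,::-1])
    m=ctrl.camera_model(c); print(c,np.round(m["intrinsics"],1).tolist(),m["k1"],"pos",np.round(-np.array(m["R"]).T@m["t"],3), "fwd",np.round(m["R"][2],2))
    for q in "pallet rack marked plain cap_blue cap_silver gauge bottle glasses driver".split():
        p=ctrl.place_of(q,c); print(q,[(np.round(d["at"],1).tolist(),round(d["confidence"],2)) for d in p[:2]])
o=ctrl.get_obs(); print({k:np.round(v,3).tolist() for k,v in o.items()})
m=ctrl.camera_model("wrist"); print(m)
E
python3 a.py
```

```text
pics
scene [[511.5, 0.0, 315.8], [0.0, 511.5, 197.1], [0.0, 0.0, 1.0]] 0.0022134766079702725 pos [ 1.391 -0.403  1.182] fwd [-0.54  0.28 -0.79]
pallet [([303.4, 197.3], 0.81)]
rack [([399.6, 142.1], 0.66)]
marked [([301.4, 193.7], 0.93), ([215.9, 236.7], 0.52)]
plain [([184.8, 256.6], 0.68), ([200.6, 206.8], 0.62)]
cap_blue [([165.1, 223.7], 0.63)]
cap_silver [([216.5, 239.3], 0.55)]
gauge [([199.2, 207.3], 0.53)]
bottle [([270.6, 264.4], 0.66)]
glasses [([390.8, 199.6], 0.88)]
driver [([336.1, 240.1], 0.8)]
side [[418.6, 0.0, 314.9], [0.0, 418.6, 201.1], [0.0, 0.0, 1.0]] -0.10328558856635753 pos [0.257 0.675 0.952] fwd [ 0.28 -0.58 -0.77]
pallet [([323.1, 210.4], 0.8)]
rack [([275.3, 327.7], 0.71)]
marked [([327.3, 211.5], 0.87), ([241.3, 250.9], 0.18)]
plain [([365.4, 136.7], 0.61), ([351.2, 152.5], 0.46)]
cap_blue [([397.6, 141.0], 0.73)]
cap_silver [([353.2, 153.0], 0.6)]
gauge [([390.7, 161.0], 0.46)]
bottle [([303.9, 160.1], 0.92)]
glasses [([240.7, 251.2], 0.68)]
driver [([270.4, 195.7], 0.7)]
{'time_s': 1.1, 'qpos': [-1.224, 0.3, 1.521, 0.0, 1.321, -0.067], 'joint_vel': [0.001, 0.001, -0.003, 0.0, 0.002, -0.0], 'tau': [-0.003, -53.167, -35.292, 0.071, 0.021, -0.0], 'ee_pos': [0.221, -0.504, 0.205], 'eef_rot': [3.142, -0.0, 0.414], 'force': [0.31, -1.262, -0.17], 'moment': [0.014, 0.007, -0.018], 'grip_force': 0.0, 'grip_width': 0.094}
{'intrinsics': array([[323.64521482,   0.        , 319.90504618],
       [  0.        , 323.64521482, 198.84173375],
       [  0.        ,   0.        ,   1.        ]]), 'k1': -0.041855754205790026, 'tool_from_camera': array([[ 1.05830613e-03, -9.62379280e-01, -2.71707567e-01,
         7.86308160e-02],
       [ 9.99998671e-01,  6.81432759e-04,  1.48140133e-03,
        -4.20162081e-04],
       [-1.24051951e-03, -2.71708773e-01,  9.62378722e-01,
        -1.80480613e-01],
       [ 0.00000000e+00,  0.00000000e+00,  0.00000000e+00,
         1.00000000e+00]])}
```

View pics/scene0.png

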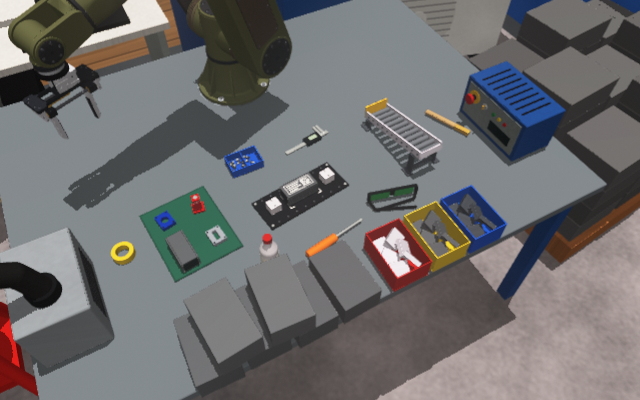

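View pics/side0.png

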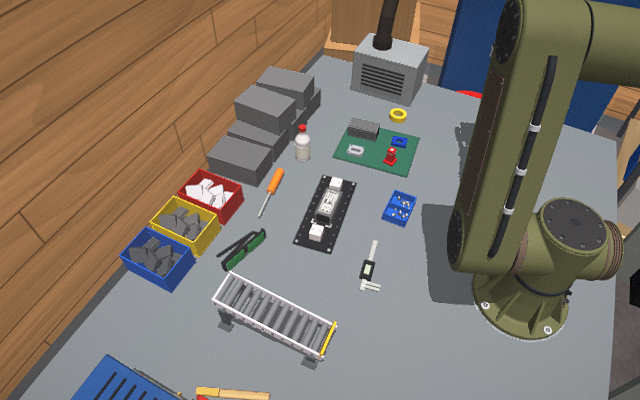

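The scene view shows the mat with plain (182,248), blue cap (165,221), silver cap (216,236) and gauge (197,204). The pallet with the marked housing is at (300,190) and the rack at (402,135). The side view agrees.

```bash
cat > h.py <<'E'
from station import ctrl
import cv2,numpy as np
from scipy.optimize import minimize, least_squares
from scipy.spatial.transform import Rotation as Ro
def box(lx,ly,z0,z1,cx=0,cy=0): return [[cx+sx*lx/2,cy+sy*ly/2,z] for sx in(-1,1) for sy in(-1,1) for z in(z0,z1)]
hz=.04
G={"plain":box(.1,.05,0,hz),"marked":box(.1,.05,0,hz),"cap_blue":box(.05,.04,0,.012),"cap_silver":box(.05,.04,0,.012),
 "gauge":box(.034,.034,0,.008)+box(.022,.022,0,.052),
 "pallet":box(.11,.27,0,.008)+box(.032,.034,0,.036,0,.093)+box(.032,.034,0,.036,0,-.093)}
# pallet with housing standing in the seat (hull)
G["pallet"]+=box(.05,.1,.008,.048)
s=.28/2*np.cos(.21)
G["rack"]=[[sx*s,sy*.044,.0765+.213*sx*s] for sx in(-1,1) for sy in(-1,1)]
G={k:np.array(v) for k,v in G.items()}
def cam(c):
    m=ctrl.camera_model(c)
    if c=="wrist":
        o=ctrl.get_obs(); T=np.eye(4);T[:3,:3]=Ro.from_euler("xyz",o["eef_rot"]).as_matrix();T[:3,3]=o["ee_pos"]
        W=np.linalg.inv(T@m["tool_from_camera"]); R,t=W[:3,:3],W[:3,3]
    else: R,t=np.array(m["R"]),np.array(m["t"])
    return dict(K=np.array(m["intrinsics"]),k1=m["k1"],R=R,t=t)
def proj(C,X):
    p=X@C["R"].T+C["t"]; p=p[:,:2]/p[:,2:]; p=p*(1+C["k1"]*(p**2).sum(1,keepdims=True)); return p*C["K"][0,0]+C["K"][:2,2]
def ray(C,uv,z):
    q=(np.array(uv)-C["K"][:2,2])/C["K"][0,0]; p=q.copy()
    for _ in range(5): p=q/(1+C["k1"]*(p@p))
    d=C["R"].T@np.array([p[0],p[1],1]); c=-C["R"].T@C["t"]; return c+d*(z-c[2])/d[2]
def pose(v,g,z): c,s=np.cos(v[2]),np.sin(v[2]); return g@np.array([[c,s,0],[-s,c,0],[0,0,1]])+[v[0],v[1],z]
def hullmask(m):
    m=cv2.morphologyEx(m.astype(np.uint8),cv2.MORPH_OPEN,np.ones((3,3)))
    n,l,st,_=cv2.connectedComponentsWithStats(m); 
    if n<2: return m
    m=(l==1+np.argmax(st[1:,4])).astype(np.uint8)
    h=cv2.convexHull(cv2.findNonZero(m)); o=np.zeros_like(m); cv2.fillPoly(o,[h],1); return o
def getmask(q,c,near=None):
    best=None
    for n in ([q,"marked"] if q=="pallet" else [q]):
        r=ctrl.masks_of(n,c)
        if not r: continue
        r=r[0] if near is None or n!=q else min(r,key=lambda d:np.hypot(*(np.array(d["at"])-near)))
        best=r["pixels"] if best is None else best|r["pixels"]
    return None if best is None else hullmask(best)
def fit(q,obs,z,v0,yaws=None):
    "obs: list of (C,mask). distance-transform IoU fit of x,y,yaw"
    sm=[(C,cv2.GaussianBlur(m.astype(np.float32),(0,0),1.0)) for C,m in obs]
    def cost(v):
        e=0
        for C,m in sm:
            h=cv2.convexHull(proj(C,pose(v,G[q],z)).astype(np.float32)); o=np.zeros(m.shape,np.uint8)
            cv2.fillPoly(o,[np.round(h*256).astype(np.int32)],255,cv2.LINE_AA,8)
            o=cv2.GaussianBlur(o.astype(np.float32)/255,(0,0),1.0); e+=np.abs(o-m).sum()/m.sum()
        return e/len(sm)
    r=None
    for y in (yaws if yaws is not None else np.arange(0,np.pi,.3)):
        x=minimize(cost,[v0[0],v0[1],y],method="Nelder-Mead",options=dict(initial_simplex=[[v0[0],v0[1],y],[v0[0]+.02,v0[1],y],[v0[0],v0[1]+.02,y],[v0[0],v0[1],y+.25]],xatol=1e-4,fatol=1e-5))
        if r is None or x.fun<r.fun: r=x
    return r.x,r.fun
Z={"pallet":0,"rack":0,"plain":.003,"cap_blue":.003,"cap_silver":.003,"gauge":.003,"marked":.008}
E
cat > b.py <<'E'
from h import *
Cs=cam("scene");Cd=cam("side")
at={"pallet":(303,197),"rack":(400,142),"plain":(185,257),"cap_blue":(165,224),"cap_silver":(216.5,239),"gauge":(199,207),"marked":(301,194)}
for c in("scene","side"): ctrl.camera(c)
for q,a in at.items():
    v0=ray(Cs,a,Z[q]); p=ctrl.place_of(q,"side"); w=ray(Cd,p[0]["at"],Z[q]) if p else None
    ms=[(C,getmask(q,n)) for C,n in((Cs,"scene"),(Cd,"side"))]; ms=[x for x in ms if x[1] is not None]
    print(q,"scene",np.round(v0,3),"side",None if w is None else np.round(w,3),end=" ")
    if q=="pallet": ys=[-.1,.1]
    elif q=="rack": ys=[-.1,.1]
    else: ys=None
    for o in [ms]+[[x] for x in ms]:
        v,f=fit(q,o,Z[q],v0,ys); print(np.round(v,4),round(f,3),end=" | ")
    print()
for q,z in(("bottle",0),("glasses",0),("driver",0)): print(q,np.round(ray(Cd,ctrl.place_of(q,"side")[0]["at"],0),3))
E
python3 b.py
```

```text
pallet scene [ 0.573 -0.02   0.   ] side [ 0.56  -0.014  0.   ] [ 0.562  -0.022   0.1466] 0.04 | [ 0.563  -0.0268  0.1412] 0.023 | [ 0.5608 -0.0183  0.1415] 0.033 | 
rack scene [0.522 0.35  0.   ] side [0.514 0.347 0.   ] [0.5191 0.3497 0.0579] 0.446 | [0.5655 0.3033 0.0094] 0.486 | [ 0.5153  0.3651 -0.0333] 0.258 | 
plain scene [ 0.606 -0.39   0.003] side [ 0.59  -0.384  0.003] [ 0.5961 -0.3897  3.2808] 0.088 | [ 0.5994 -0.3909  0.1134] 0.063 | [ 0.5967 -0.3892  0.1418] 0.084 | 
cap_blue scene [ 0.478 -0.404  0.003] side [ 0.473 -0.394  0.003] [ 0.4701 -0.4022  0.2451] 0.094 | [ 0.4705 -0.4027  3.3063] 0.082 | [ 0.47   -0.402   0.3021] 0.083 | 
cap_silver scene [ 0.593 -0.295  0.003] side [ 0.585 -0.287  0.003] [ 0.5839 -0.2899  0.1597] 0.928 | [-0.6698  0.4843  3.9078] 1.0 | [ 0.5837 -0.2889  0.3281] 0.099 | 
gauge scene [ 0.467 -0.3    0.003] side [ 0.469 -0.296  0.003] [ 0.4686 -0.3041  1.6567] 0.36 | [ 0.4712 -0.3056  1.4708] 0.297 | [ 0.466  -0.3025  0.1844] 0.349 | 
marked scene [ 0.566 -0.023  0.008] side [ 0.553 -0.015  0.008] [ 0.5579 -0.0229  1.7339] 0.113 | [ 0.5579 -0.0229  1.7339] 0.113 | 
bottle [ 0.718 -0.188  0.   ]
glasses [0.708 0.21  0.   ]
driver [ 0.747 -0.011  0.   ]
```

Request:
{"name": "step_arm", "arguments": {
  "plan": [
    [[1.3,0,0,0,0,0],[2.6,0,0,0,0,0.3],[3.9,-0.1,0,0,0,0.6],[5.2,-0.2,0,0,0,0.9],[6.5,-0.3,0,0,0,1.2],[7.8,-0.4,0,0,0,1.5],[9.1,-0.5,0,0,0,1.8],[10.2,-0.5,0,0,0,2.4]]
  ]
}}

```text
time_s: 3.17
ee_pos: [0.4973, -0.365, 0.2056]
eef_rot: [3.142, -0.0, 0.162]
force: [-0.1, 0.9, 0.6]
grip_width: 0.094
grip_force: 0.0
```

Request:
{"name": "step_arm", "arguments": {
  "plan": [
    [[0,0,0,0,0,0],[0,0,0,0,0,0]]
  ]
}}

```text
time_s: 3.33
ee_pos: [0.4962, -0.3659, 0.2049]
eef_rot: [-3.141, 0.001, 0.165]
force: [-0.1, -0.3, -0.2]
grip_width: 0.0939
grip_force: 0.0
```

```bash
cat > w.py <<'E'
import sys
from h import *
C=cam("wrist"); im=ctrl.camera("wrist"); o=ctrl.get_obs()
print(o["time_s"],np.round(o["ee_pos"],4),np.round(o["eef_rot"],4))
inits={"plain":(.597,-.39),"cap_blue":(.47,-.402),"cap_silver":(.584,-.29),"gauge":(.467,-.303),"pallet":(.562,-.021),"rack":(.518,.35),"marked":(.562,-.02)}
out=im[:,:,::-1].copy()
for a in sys.argv[2:]:
    q,_,z=a.partition("@"); z=float(z) if z else Z[q]
    near=proj(C,np.array([[*inits[q],z]]))[0]
    m=getmask(q,"wrist",near)
    if m is None: print(q,"none"); continue
    v,f=fit(q,[(C,m)],z,inits[q],[-.1,.1] if q in("pallet","rack") else None)
    print(q,np.round(v,4),round(f,3), [np.round(ray(C,d["at"],z),4).tolist() for d in ctrl.place_of(q,"wrist")[:2]])
    h=cv2.convexHull(proj(C,pose(v,G[q],z)).astype(np.float32)); cv2.polylines(out,[np.round(h*16).astype(np.int32)],True,(0,0,255),1,cv2.LINE_AA,4)
cv2.imwrite(f"pics/{sys.argv[1]}.png",out)
E
python3 w.py mat plain cap_blue cap_silver gauge pallet
```

```text
3.3833 [ 0.4952 -0.3666  0.2051] [-3.1413e+00  5.0000e-04  1.6410e-01]
plain [ 0.5962 -0.3879  0.1091] 0.025 []
cap_blue [ 0.4694 -0.3997  3.3123] 0.07 [[0.4669, -0.3959, 0.003]]
cap_silver [ 0.5835 -0.2913  3.2882] 0.032 [[0.5824, -0.291, 0.003], [0.4654, -0.401, 0.003]]
gauge [ 0.4681 -0.3021  1.4168] 0.092 [[0.4669, -0.2998, 0.003]]
pallet [ 0.5616 -0.0201  0.1407] 0.008 []
```

View pics/mat.png

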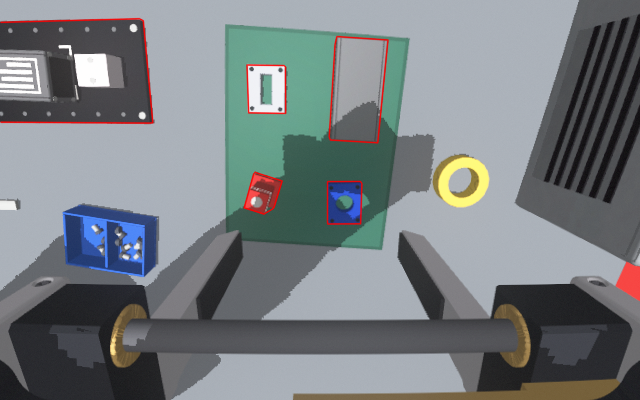

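The wrist view fits well: red outlines lie on plain (360,90), silver (266,90), blue (345,202), gauge (262,193) and the pallet's right part. Next I look at the pallet and rack.

Request:
{"name": "step_arm", "arguments": {
  "plan": [
    [[0.4,-1.2,0,0,0,-1.1],[0.9,-2.5,0,0,0,-2.2],[1.3,-3.8,0,0,0,-3.3],[1.7,-5.1,0,0,0,-4.4],[2.2,-6.4,0,0,0,-5.5],[2.6,-7.7,0,0,0,-6.6],[3.0,-9.0,0,0,0,-7.7],[3.4,-10.0,0,0,0,-8.8]]
  ]
}}

```text
time_s: 4.6
ee_pos: [0.5472, -0.0515, 0.2057]
eef_rot: [3.141, -0.0, 1.091]
force: [1.8, -1.0, 1.1]
grip_width: 0.0938
grip_force: 0.0
```

Request:
{"name": "step_arm", "arguments": {
  "plan": [
    [[0,0,0,0,0,-1.1],[0,0,0,0,0,-2.2],[0,0,0,0,0,-3.3],[0,0,0,0,0,-4.4],[0,0,0,0,0,-5.5],[0,0,0,0,0,-6.0],[0,0,0,0,0,-6.0]]
  ]
}}

```text
time_s: 5.18
ee_pos: [0.5474, -0.0542, 0.2055]
eef_rot: [3.142, 0.0, 1.715]
force: [0.4, 0.8, 0.5]
grip_width: 0.0939
grip_force: 0.0
```

```bash
python3 w.py pal pallet marked rack
```

```text
5.2333 [ 0.5474 -0.0543  0.2055] [3.1416 0.     1.7111]
pallet [ 0.5615 -0.022   0.1381] 0.012 []
marked [ 0.5566 -0.0245  1.6764] 0.027 [[0.559, -0.0292, 0.008]]
rack none
```

View pics/pal.png

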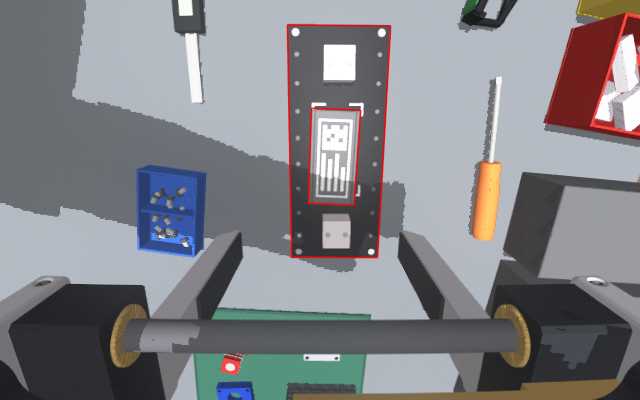

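Pallet and housing outlines fit (340,140)/(335,155). Next, the rack.

Request:
{"name": "step_arm", "arguments": {
  "plan": [
    [[1.2,0,-0.2,0,0,0],[2.5,0,-0.4,0,0,0],[3.8,0,-0.6,0,0,0],[5.1,0,-0.8,0,0,0],[6.4,0,-1.0,0,0,0],[7.7,0,-1.2,0,0,0],[8.9,0,-1.3,0,0,0],[9.7,0,-1.3,0,0,0]]
  ]
}}

```text
time_s: 6.2
ee_pos: [0.5057, 0.2368, 0.2453]
eef_rot: [3.14, -0.001, 1.713]
force: [0.0, 0.1, 0.3]
grip_width: 0.0939
grip_force: 0.0
```

Request:
{"name": "step_arm", "arguments": {
  "plan": [
    [[0,0,0,0,0,0],[0,0,0,0,0,0]]
  ]
}}

```text
time_s: 6.37
ee_pos: [0.506, 0.2347, 0.2443]
eef_rot: [-3.141, 0.0, 1.714]
force: [-0.1, -0.6, -0.1]
grip_width: 0.0939
grip_force: 0.0
```

```bash
python3 w.py rack rack; python3 - <<'E'
from h import *
m=ctrl.masks_of("rack","wrist")
print([(d["at"],d["confidence"],d["pixels"].sum()) for d in m])
E
```

```text
6.4167 [0.5063 0.2337 0.2443] [-3.1413e+00  2.0000e-04  1.7127e+00]
rack none
[]
```

View pics/rack.png

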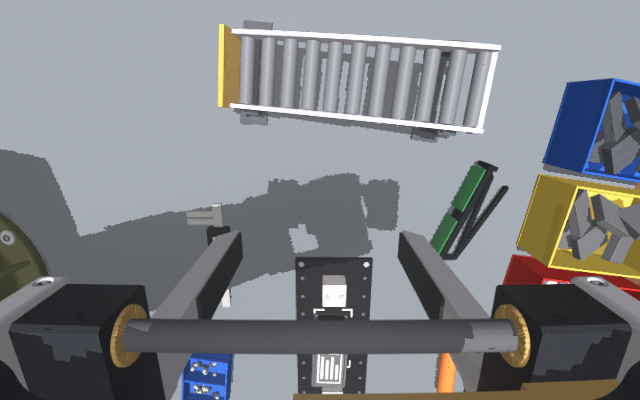

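```bash
python3 - <<'E'
from h import *
C=cam("wrist")
P={"HL":(499,45,.106),"HR":(484,128,.106),"LL":(232,29,.047),"LR":(232,105,.047)}
R={k:ray(C,v[:2],v[2]) for k,v in P.items()}
for k,v in R.items(): print(k,np.round(v,4))
print("yawL",np.arctan2(*(R["HL"]-R["LL"])[1::-1]),"yawR",np.arctan2(*(R["HR"]-R["LR"])[1::-1]),"W",np.linalg.norm(R["HL"]-R["HR"]),np.linalg.norm(R["LL"]-R["LR"]),"L",np.linalg.norm(R["HL"]-R["LL"]),np.linalg.norm(R["HR"]-R["LR"]))
print("ctr",np.mean(list(R.values()),0))
for q in("rack",): print([np.round(ray(C,d["at"],0),3) for d in ctrl.place_of(q,"wrist")])
im=ctrl.camera("wrist"); cv2.imwrite("pics/rc.png",cv2.resize(im[10:150,205:515,::-1],None,fx=2.5,fy=2.5,interpolation=cv2.INTER_CUBIC))
Cs=cam("scene")
print("static origin", ray(Cs,(400,142),0))
# predicted corners for the fit
def model(v): return pose(v,G["rack"],0)
obs=np.array([P[k][:2] for k in("LR","LL","HR","HL")],float)
r=least_squares(lambda v:(proj(C,model(v))-obs).ravel(),[.518,.35,.05]); print(r.x,np.round(r.fun,1))
E
```

```text
HL [0.6503 0.391  0.106 ]
HR [0.6562 0.3156 0.106 ]
LL [0.3903 0.3791 0.047 ]
LR [0.3964 0.3003 0.047 ]
yawL 0.04566298684346787 yawR 0.05888871900254892 W 0.07560952398696183 0.07905072778582961 L 0.2668668286594635 0.26685992932554775
ctr [0.52329558 0.3465185  0.0765    ]
[array([0.52 , 0.346, 0.   ])]
static origin [0.52176781 0.34992    0.        ]
[0.52274713 0.34537339 0.05391825] [-7.5  4.7 -6.1 -3.8  3.5  7.8  8.4 -5.2]
```

View pics/rc.png

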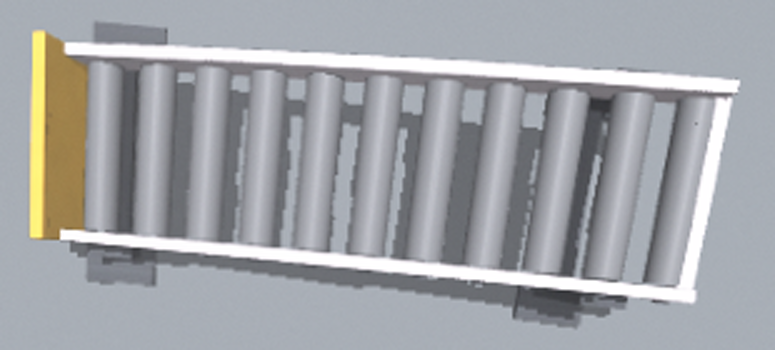

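Crop shows rails, rollers and the yellow stop at the near left (65,145). The rack centre is about (0.5225, 0.346) with yaw 0.053.

```bash
cat > go.py <<'E'
"go.py 'x y z yaw tilt' ... : per waypoint total shift/turn in tool units and rows needed (from the present pose, then each from the last)"
import sys
from station import ctrl
import numpy as np
from scipy.spatial.transform import Rotation as Ro
o=ctrl.get_obs(); p=np.array(o["ee_pos"]); R=Ro.from_euler("xyz",o["eef_rot"])
print(round(o["time_s"],2),np.round(p,4),np.round(o["eef_rot"],3),"q",np.round(o["qpos"],2),"w",round(o["grip_width"],4))
for a in sys.argv[1:]:
    f=[float(s) for s in a.split()]; t=np.array(f[:3]); yaw=f[3]; tilt=f[4] if len(f)>4 else 0
    # tilt: rotation of the upright tool about world y turned by rack yaw .053
    Q=Ro.from_euler("z",.053)*Ro.from_euler("y",tilt)*Ro.from_euler("z",-.053)*Ro.from_euler("z",yaw)*Ro.from_euler("x",np.pi)
    d=R.inv().apply(t-p)/.03; w=(R.inv()*Q).as_rotvec()/np.radians(6)
    n=int(np.ceil(max(np.linalg.norm(d)/1.25,np.linalg.norm(w)/1.1)))
    print(a,"->",np.round(np.r_[d,w],2).tolist(),"rows",n); p,R=t,Q
E
python3 go.py ".557 -.024 .14 1.69" ".557 -.024 .021 1.69"
```

```text
6.62 [0.5067 0.2329 0.2445] [3.142 0.    1.711] q [ 0.37  0.29  1.44 -0.    1.41  0.23] w 0.0939
.557 -.024 .14 1.69 -> [-8.71, 0.47, 3.48, 0.0, 0.0, 0.2] rows 8
.557 -.024 .021 1.69 -> [0.0, -0.0, 3.97, 0.0, 0.0, 0.0] rows 4
```

Request:
{"name": "step_arm", "arguments": {
  "plan": [
    [[-1.0,0.05,0.3,0,0,0],[-2.2,0.1,0.8,0,0,0],[-3.4,0.2,1.3,0,0,0.1],[-4.6,0.25,1.8,0,0,0.1],[-5.8,0.3,2.3,0,0,0.1],[-7.0,0.4,2.8,0,0,0.2],[-8.1,0.45,3.2,0,0,0.2],[-8.71,0.47,3.48,0,0,0.2]]
  ]
}}

```text
time_s: 7.28
ee_pos: [0.557, -0.0268, 0.1389]
eef_rot: [-3.141, 0.0, 1.688]
force: [0.8, 0.5, -0.2]
grip_width: 0.0942
grip_force: 0.0
```

Request:
{"name": "step_arm", "arguments": {
  "plan": [
    [[0,0,0,0,0,0],[0,0,0.6,0,0,0],[0,0,1.4,0,0,0],[0,0,2.2,0,0,0],[0,0,3.0,0,0,0],[0,0,3.6,0,0,0],[0,0,3.97,0,0,0],[0,0,3.97,0,0,0]]
  ]
}}

```text
time_s: 7.95
ee_pos: [0.5562, -0.0225, 0.0193]
eef_rot: [-3.139, -0.001, 1.691]
force: [-0.0, 0.5, -0.3]
grip_width: 0.0939
grip_force: 0.0
```

Request:
{"name": "step_arm", "arguments": {
  "plan": [
    [[0,0,0,0,0,0],[0,0,0,0,0,0],[0,0,0,0,0,0],[0,0,0,0,0,0],[0,0,0,0,0,0],[0,0,0,0,0,0],[0,0,0,0,0,0]]
  ],
  "grip": 0.3,
  "squeeze": 25
}}

```text
time_s: 8.53
ee_pos: [0.5572, -0.0229, 0.0211]
eef_rot: [3.141, 0.0, 1.691]
force: [0.4, -0.5, -0.5]
grip_width: 0.0511
grip_force: 0.1
```

```bash
python3 go.py ".557 -.024 .15 1.69" ".5724 .12 .22 2.44"  ".5724 .3487 .22 3.195"  ".5724 .3487 .15 3.195 -.21"
```

```text
8.53 [ 0.5572 -0.0229  0.0211] [3.141 0.    1.691] q [-0.11  0.54  1.66  0.    0.95 -0.23] w 0.0511
.557 -.024 .15 1.69 -> [-0.04, -0.01, -4.3, 0.0, 0.0, 0.01] rows 4
.5724 .12 .22 2.44 -> [4.7, 1.08, -2.33, 0.0, 0.0, -7.16] rows 7
.5724 .3487 .22 3.195 -> [4.92, 5.82, 0.0, 0.0, 0.0, -7.21] rows 7
.5724 .3487 .15 3.195 -.21 -> [0.0, -0.0, 2.33, 0.0, -2.01, -0.0] rows 2
```

Request:
{"name": "step_arm", "arguments": {
  "plan": [
    [[0,0,0,0,0,0],[0,0,0,0,0,0],[0,0,0,0,0,0],[0,0,-0.5,0,0,0],[0,0,-1.3,0,0,0],[0,0,-2.3,0,0,0],[0,0,-3.3,0,0,0],[0,0,-4.3,0,0,0]]
  ],
  "grip": 0.0
}}

```text
time_s: 9.2
ee_pos: [0.5568, -0.0228, 0.1509]
eef_rot: [-3.141, -0.0, 1.691]
force: [0.3, 0.0, -2.2]
grip_width: 0.05
grip_force: 24.9
```

Request:
{"name": "step_arm", "arguments": {
  "plan": [
    [[0.4,0.1,-0.3,0,0,-0.7],[1.0,0.3,-0.6,0,0,-1.6],[1.7,0.4,-0.9,0,0,-2.6],[2.4,0.6,-1.2,0,0,-3.6],[3.1,0.8,-1.6,0,0,-4.6],[3.7,0.9,-1.9,0,0,-5.6],[4.3,1.0,-2.2,0,0,-6.6],[4.7,1.08,-2.33,0,0,-7.16]]
  ]
}}

```text
time_s: 9.87
ee_pos: [0.5724, 0.1226, 0.2206]
eef_rot: [3.141, 0.0, 2.448]
force: [-0.4, -0.6, -1.2]
grip_width: 0.0499
grip_force: 24.9
```

Request:
{"name": "step_arm", "arguments": {
  "plan": [
    [[0.5,0.6,0,0,0,-0.8],[1.2,1.4,0,0,0,-1.8],[1.9,2.2,0,0,0,-2.8],[2.6,3.0,0,0,0,-3.8],[3.3,3.9,0,0,0,-4.8],[4.0,4.7,0,0,0,-5.8],[4.6,5.4,0,0,0,-6.7],[4.92,5.82,0,0,0,-7.21]]
  ]
}}

```text
time_s: 10.53
ee_pos: [0.5712, 0.3525, 0.2189]
eef_rot: [-3.141, -0.001, -3.08]
force: [-0.2, 0.3, -2.2]
grip_width: 0.0497
grip_force: 24.9
```

```bash
python3 go.py ".5724 .3487 .15 3.195 -.21" ".5697 .3487 .0969 3.195 -.21"
```

```text
10.53 [0.5712 0.3525 0.2189] [-3.141e+00 -1.000e-03 -3.080e+00] q [ 0.5   0.57  1.1   0.    1.47 -1.13] w 0.0497
.5724 .3487 .15 3.195 -.21 -> [-0.04, -0.13, 2.3, 0.01, -2.02, 0.08] rows 2
.5697 .3487 .0969 3.195 -.21 -> [0.46, 0.0, 1.71, 0.0, 0.0, 0.0] rows 2
```

Request:
{"name": "step_arm", "arguments": {
  "plan": [
    [[0,0,0.3,0,-0.3,0],[0,-0.1,0.8,0,-0.7,0],[0,-0.1,1.3,0,-1.1,0],[0,-0.13,1.8,0,-1.6,0.05],[-0.04,-0.13,2.3,0,-2.02,0.08],[-0.04,-0.13,2.3,0,-2.02,0.08],[-0.04,-0.13,2.3,0,-2.02,0.08]]
  ]
}}

```text
time_s: 11.12
ee_pos: [0.5729, 0.3457, 0.1504]
eef_rot: [3.142, 0.209, -3.095]
force: [0.4, -0.1, -2.4]
grip_width: 0.05
grip_force: 24.9
```

```bash
python3 go.py ".5692 .3485 .0965 3.195 -.21"; python3 w.py hov; python3 - <<'E'
from station import ctrl
import cv2
im=ctrl.camera("side"); cv2.imwrite("pics/hs.png",cv2.resize(im[240:380,170:400,::-1],None,fx=3,fy=3,interpolation=cv2.INTER_CUBIC))
E
```

```text
11.12 [0.5729 0.3457 0.1504] [ 3.142  0.209 -3.095] q [ 0.53  0.51  1.38 -0.11  1.07 -1.05] w 0.05
.5692 .3485 .0965 3.195 -.21 -> [0.49, 0.1, 1.73, -0.01, -0.01, -0.06] rows 2
11.1667 [0.5736 0.3459 0.1515] [ 3.1405  0.2104 -3.0954]
```

View pics/hs.png

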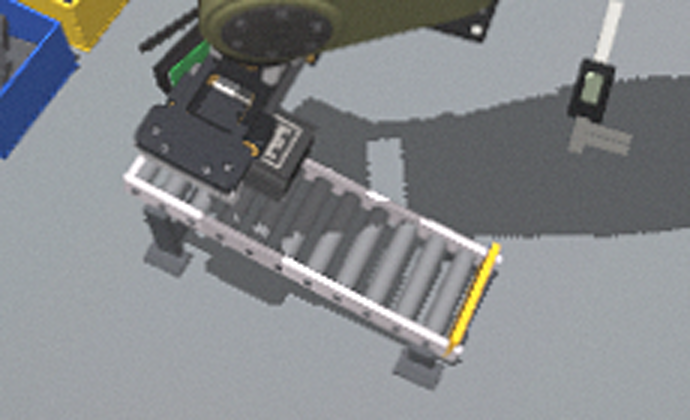

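The housing hangs tilted and in line above the upper half of the track. I lower it now.

Request:
{"name": "step_arm", "arguments": {
  "plan": [
    [[0.1,0.05,0.3,0,0,0],[0.2,0.1,0.7,0,0,0],[0.3,0.1,1.1,0,0,0],[0.4,0.1,1.4,0,0,0],[0.49,0.1,1.65,0,0,0],[0.49,0.1,1.73,0,0,0],[0.49,0.1,1.73,0,0,0],[0.49,0.1,1.73,0,0,0]]
  ]
}}

```text
time_s: 11.88
ee_pos: [0.5701, 0.3488, 0.0973]
eef_rot: [3.14, 0.212, -3.096]
force: [-0.6, 0.1, -1.8]
grip_width: 0.05
grip_force: 24.9
```

```bash
python3 go.py ".5692 .3485 .0965 3.195 -.21"  ".5696 .3485 .0945 3.195 -.21"
```

```text
11.88 [0.5701 0.3488 0.0973] [ 3.14   0.212 -3.096] q [ 0.53  0.56  1.43 -0.12  0.97 -1.02] w 0.05
.5692 .3485 .0965 3.195 -.21 -> [0.04, -0.01, 0.02, -0.0, 0.02, -0.07] rows 1
.5696 .3485 .0945 3.195 -.21 -> [0.0, -0.0, 0.07, 0.0, 0.0, 0.0] rows 1
```

Request:
{"name": "step_arm", "arguments": {
  "plan": [
    [[0.02,0,0.04,0,0,0],[0.02,0,0.08,0,0,0],[0.02,0,0.08,0,0,0],[0.02,0,0.08,0,0,0]]
  ]
}}

```text
time_s: 12.22
ee_pos: [0.5699, 0.3487, 0.0947]
eef_rot: [3.141, 0.212, -3.096]
force: [-0.8, 0.3, -3.1]
grip_width: 0.0501
grip_force: 24.9
```

Request:
{"name": "step_arm", "arguments": {
  "plan": [
    [[0,0,0,0,0,0],[0,0,0,0,0,0],[0,0,0,0,0,0],[0,0,0,0,0,0],[0,0,0,0,0,0],[0,0,0,0,0,0],[0,0,0,0,0,0],[0,0,0,0,0,0]]
  ],
  "grip": 0.8
}}

```text
time_s: 12.88
ee_pos: [0.5698, 0.3487, 0.0946]
eef_rot: [3.141, 0.212, -3.095]
force: [0.3, -0.4, 0.3]
grip_width: 0.0749
grip_force: 0.0
```

Request:
{"name": "step_arm", "arguments": {
  "plan": [
    [[0,0,0,0,0,0],[0,0,0,0,0,0],[0,0,0,0,0,0],[0,0,-0.3,0,0,0],[0,0,-0.8,0,0,0],[0,0,-1.6,0,0,0],[0,0,-2.5,0,0,0],[0,0,-3.3,0,0,0]]
  ]
}}

```text
time_s: 13.55
ee_pos: [0.5486, 0.3476, 0.1935]
eef_rot: [3.14, 0.212, -3.096]
force: [1.2, -0.0, 1.3]
grip_width: 0.0752
grip_force: 0.0
```

```bash
python3 go.py ".57 .30 .23 2.2" ".59 0 .23 1.1" ".58 -.3 .23 .2"; python3 - <<'E'
from h import *
im=ctrl.camera("side"); cv2.imwrite("pics/hs2.png",cv2.resize(im[240:380,170:400,::-1],None,fx=3,fy=3,interpolation=cv2.INTER_CUBIC))
C=cam("side")
for z in(.054,): print([(np.round(ray(C,d["at"],z),3),round(d["confidence"],2)) for d in ctrl.place_of("marked","side")])
R=Ro.from_euler("z",.053); print("expected",R.apply([-.078,0,.054])+[.5225,.346,0])
E
```

```text
13.55 [0.5486 0.3476 0.1935] [ 3.14   0.212 -3.096] q [ 0.55  0.43  1.39 -0.11  1.14 -1.03] w 0.0752
.57 .30 .23 2.2 -> [-0.88, -1.62, -1.06, 1.01, 1.85, 9.4] rows 9
.59 0 .23 1.1 -> [-8.48, -5.35, -0.0, 0.0, -0.0, 10.5] rows 10
.58 -.3 .23 .2 -> [-9.06, 4.24, 0.0, -0.0, -0.0, 8.59] rows 9
[(array([0.445, 0.351, 0.054]), 0.83)]
expected [0.44460953 0.34186794 0.054     ]
```

View pics/hs2.png

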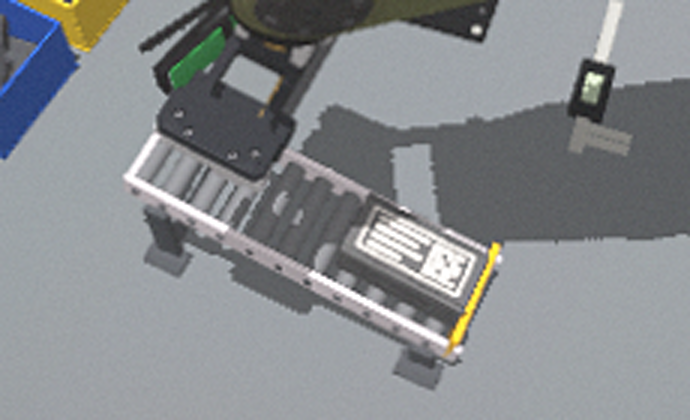

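The marked housing rests at the stop (445,250 in the crop), at x 0.445 where 0.4446 was expected. Now the plain housing.

```bash
python3 go.py ".57 .30 .24 3.25" ".59 .0 .24 3.25" ".5962 -.28 .24 3.25" ".5962 -.3879 .12 3.25" ".5962 -.3879 .016 3.25"
```

```text
13.65 [0.5497 0.3485 0.1968] [ 3.137  0.218 -3.096] q [ 0.55  0.42  1.39 -0.11  1.14 -1.03] w 0.0752
.57 .30 .24 3.25 -> [-0.9, -1.64, -1.28, -0.02, 2.08, -0.59] rows 2
.59 .0 .24 3.25 -> [0.42, -10.01, -0.0, 0.0, 0.0, 0.0] rows 9
.5962 -.28 .24 3.25 -> [0.8, -9.3, -0.0, 0.0, 0.0, 0.0] rows 8
.5962 -.3879 .12 3.25 -> [0.39, -3.58, 4.0, 0.0, 0.0, 0.0] rows 5
.5962 -.3879 .016 3.25 -> [0.0, -0.0, 3.47, 0.0, 0.0, 0.0] rows 3
```

Request:
{"name": "step_arm", "arguments": {
  "plan": [
    [[-0.2,-0.3,-0.4,0,0.4,-0.1],[-0.4,-0.7,-0.7,0,0.9,-0.25],[-0.6,-1.1,-1.0,0,1.4,-0.4],[-0.8,-1.5,-1.2,0,1.9,-0.5],[-0.9,-1.64,-1.28,0,2.08,-0.59],[-0.9,-1.64,-1.28,0,2.08,-0.59]]
  ]
}}

```text
time_s: 14.15
ee_pos: [0.5707, 0.2982, 0.2347]
eef_rot: [-3.136, -0.007, -3.035]
force: [0.7, 0.3, 0.5]
grip_width: 0.0755
grip_force: 0.0
```

Request:
{"name": "step_arm", "arguments": {
  "plan": [
    [[0,-1,0,0,0,0],[0.1,-2.3,0,0,0,0],[0.1,-3.6,0,0,0,0],[0.2,-4.9,0,0,0,0],[0.3,-6.2,0,0,0,0],[0.3,-7.5,0,0,0,0],[0.4,-8.8,0,0,0,0],[0.42,-10.0,0,0,0,0]]
  ]
}}

```text
time_s: 14.82
ee_pos: [0.5887, -0.0018, 0.2359]
eef_rot: [-3.136, -0.006, -3.034]
force: [0.8, 0.4, -0.1]
grip_width: 0.0752
grip_force: 0.0
```

Request:
{"name": "step_arm", "arguments": {
  "plan": [
    [[0.1,-1.2,0,0,0,0],[0.2,-2.4,0,0,0,0],[0.3,-3.6,0,0,0,0],[0.4,-4.8,0,0,0,0],[0.5,-6.0,0,0,0,0],[0.6,-7.2,0,0,0,0],[0.7,-8.4,0,0,0,0],[0.8,-9.3,0,0,0,0]]
  ]
}}

```text
time_s: 15.48
ee_pos: [0.595, -0.2823, 0.2372]
eef_rot: [-3.136, -0.007, -3.035]
force: [0.3, 0.5, -0.3]
grip_width: 0.0753
grip_force: 0.0
```

```bash
python3 go.py ".5962 -.3879 .12 3.25" ".5962 -.3879 .016 3.25"; python3 w.py mat2 plain cap_blue cap_silver gauge
```

```text
15.48 [ 0.595  -0.2823  0.2372] [-3.136 -0.007 -3.035] q [-0.49  0.53  1.12 -0.01  1.49 -2.17] w 0.0753
.5962 -.3879 .12 3.25 -> [0.31, -3.48, 3.93, -0.06, -0.06, -0.02] rows 5
.5962 -.3879 .016 3.25 -> [0.0, -0.0, 3.47, 0.0, 0.0, 0.0] rows 3
15.5333 [ 0.5943 -0.286   0.2367] [-3.1352 -0.0074 -3.0378]
plain [ 0.5973 -0.3883  3.2545] 0.044 [[0.5961, -0.386, 0.003]]
cap_blue [ 0.4697 -0.4003  0.2073] 0.063 [[0.4725, -0.3966, 0.003]]
cap_silver [ 0.5835 -0.2917  0.1376] 0.035 [[0.5864, -0.2894, 0.003]]
gauge [ 0.4686 -0.3025  1.3699] 0.055 [[0.5858, -0.2921, 0.003], [0.4691, -0.304, 0.003]]
```

Request:
{"name": "step_arm", "arguments": {
  "plan": [
    [[0,-0.6,0.5,0,0,0],[0.1,-1.3,1.2,0,0,0],[0.1,-2.0,2.0,0,0,0],[0.2,-2.7,2.8,0,0,0],[0.3,-3.2,3.5,-0.06,-0.06,0],[0.3,-3.46,3.93,-0.06,-0.06,0],[0.3,-3.46,3.93,-0.06,-0.06,0],[0.3,-3.46,3.93,-0.06,-0.06,0]]
  ]
}}

```text
time_s: 16.6
ee_pos: [0.5973, -0.3844, 0.1209]
eef_rot: [3.141, -0.001, -3.034]
force: [0.6, 0.3, 0.5]
grip_width: 0.0753
grip_force: 0.0
```

```bash
python3 go.py ".5967 -.3881 .016 3.252"
```

```text
16.6 [ 0.5973 -0.3844  0.1209] [ 3.141e+00 -1.000e-03 -3.034e+00] q [-0.62  0.73  1.07  0.    1.34 -2.3 ] w 0.0753
.5967 -.3881 .016 3.252 -> [0.03, -0.12, 3.5, 0.01, -0.0, -0.02] rows 3
```

Request:
{"name": "step_arm", "arguments": {
  "plan": [
    [[0,-0.05,0.4,0,0,0],[0,-0.1,1.1,0,0,0],[0,-0.1,1.9,0,0,0],[0.03,-0.12,2.7,0,0,0],[0.03,-0.12,3.2,0,0,0],[0.03,-0.12,3.5,0,0,0],[0.03,-0.12,3.5,0,0,0],[0.03,-0.12,3.5,0,0,0]]
  ]
}}

```text
time_s: 17.27
ee_pos: [0.597, -0.3887, 0.0167]
eef_rot: [3.142, 0.001, -3.034]
force: [-0.2, 0.2, 0.8]
grip_width: 0.0752
grip_force: 0.0
```

Request:
{"name": "step_arm", "arguments": {
  "plan": [
    [[0,0,0,0,0,0],[0,0,0,0,0,0],[0,0,0,0,0,0],[0,0,0,0,0,0],[0,0,0,0,0,0],[0,0,0,0,0,0],[0,0,0,0,0,0],[0,0,0,0,0,0]]
  ],
  "grip": 0.0,
  "squeeze": 25
}}

```text
time_s: 17.93
ee_pos: [0.5966, -0.3888, 0.0163]
eef_rot: [3.141, 0.0, -3.034]
force: [-0.8, 1.5, 5.9]
grip_width: 0.0501
grip_force: 25.0
```

```bash
python3 go.py ".5967 -.3881 .18 3.252" ".59 -.22 .20 2.5" ".5615 -.022 .16 1.709" ".5615 -.022 .03 1.709"
```

```text
17.93 [ 0.5966 -0.3888  0.0163] [ 3.141  0.    -3.034] q [-0.63  0.84  1.14  0.    1.16 -2.31] w 0.0501
.5967 -.3881 .18 3.252 -> [-0.01, 0.03, -5.46, 0.0, 0.0, -0.03] rows 5
.59 -.22 .20 2.5 -> [-0.4, 5.59, -0.67, 0.0, -0.0, 7.18] rows 7
.5615 -.022 .16 1.709 -> [4.71, 4.72, 1.33, -0.0, -0.0, 7.55] rows 7
.5615 -.022 .03 1.709 -> [0.0, -0.0, 4.33, 0.0, 0.0, 0.0] rows 4
```

Request:
{"name": "step_arm", "arguments": {
  "plan": [
    [[0,0,-0.4,0,0,0],[0,0,-1.2,0,0,0],[0,0,-2.2,0,0,0],[0,0,-3.2,0,0,0],[0,0,-4.2,0,0,0],[0,0,-5.0,0,0,0],[0,0,-5.46,0,0,0]]
  ]
}}

```text
time_s: 18.52
ee_pos: [0.5968, -0.3892, 0.1836]
eef_rot: [-3.14, 0.003, -3.034]
force: [-0.1, -0.3, -2.1]
grip_width: 0.0497
grip_force: 25.0
```

Request:
{"name": "step_arm", "arguments": {
  "plan": [
    [[0,0.6,0,0,0,0.7],[-0.1,1.3,-0.1,0,0,1.7],[-0.2,2.1,-0.2,0,0,2.7],[-0.2,2.9,-0.3,0,0,3.7],[-0.3,3.7,-0.4,0,0,4.7],[-0.3,4.5,-0.5,0,0,5.7],[-0.4,5.2,-0.6,0,0,6.7],[-0.4,5.6,-0.67,0,0,7.2]]
  ]
}}

```text
time_s: 19.18
ee_pos: [0.5903, -0.2184, 0.2005]
eef_rot: [3.141, -0.001, 2.49]
force: [0.0, -0.8, -2.7]
grip_width: 0.0495
grip_force: 25.0
```

Request:
{"name": "step_arm", "arguments": {
  "plan": [
    [[0.5,0.5,0.1,0,0,0.8],[1.1,1.1,0.3,0,0,1.8],[1.7,1.7,0.5,0,0,2.8],[2.3,2.3,0.7,0,0,3.8],[3.0,3.0,0.9,0,0,4.8],[3.6,3.6,1.1,0,0,5.8],[4.3,4.3,1.3,0,0,6.8],[4.7,4.7,1.33,0,0,7.5]]
  ]
}}

```text
time_s: 19.85
ee_pos: [0.5616, -0.0206, 0.1593]
eef_rot: [-3.14, -0.002, 1.705]
force: [0.2, 0.6, -1.4]
grip_width: 0.0499
grip_force: 25.0
```

Request:
{"name": "step_arm", "arguments": {
  "plan": [
    [[0,0,0,0,0,0],[0,0,0,0,0,0]]
  ]
}}

```text
time_s: 20.02
ee_pos: [0.5626, -0.0226, 0.1604]
eef_rot: [-3.142, -0.001, 1.712]
force: [0.4, 0.1, -3.5]
grip_width: 0.0498
grip_force: 25.0
```

```bash
python3 go.py ".5615 -.022 .16 1.709" ".5615 -.022 .03 1.709" ".5615 -.022 .0217 1.709"; python3 w.py pal2 plain@.146 ; python3 - <<'E'
from h import *
Z
E
```

```text
20.02 [ 0.5626 -0.0226  0.1604] [-3.142e+00 -1.000e-03  1.712e+00] q [-0.11  0.37  1.54  0.    1.24 -0.25] w 0.0498
.5615 -.022 .16 1.709 -> [0.02, -0.04, 0.01, -0.0, -0.01, 0.03] rows 1
.5615 -.022 .03 1.709 -> [0.0, -0.0, 4.33, 0.0, 0.0, 0.0] rows 4
.5615 -.022 .0217 1.709 -> [0.0, -0.0, 0.28, 0.0, 0.0, 0.0] rows 1
20.0667 [ 0.5628 -0.0234  0.1604] [ 3.1415e+00 -5.0000e-04  1.7119e+00]
plain [ 0.597 -0.39   0.   ] 1.0 [[0.5646, -0.0251, 0.146]]
```

View pics/pal2.png

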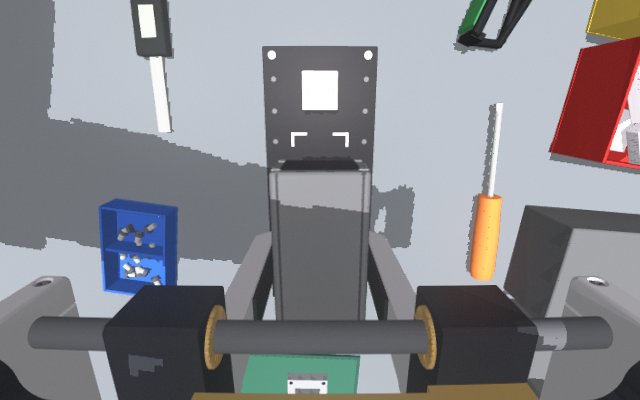

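```bash
python3 - <<'E'
from h import *
C=cam("wrist"); o=ctrl.get_obs(); z=o["ee_pos"][2]
a=ray(C,(275,170),z+.027); b=ray(C,(369,170),z+.027); print("front top edge",a,b,"w",np.linalg.norm(a-b),"yaw",np.arctan2(*(b-a)[1::-1]))
T=Ro.from_euler("xyz",o["eef_rot"]).inv()
print("edge in tool x (want .050):",T.apply((a+b)/2-o["ee_pos"]))
im=ctrl.camera("wrist")
v=np.array([.5615,-.022,.138]); c=Ro.from_euler("z",-.138)
for p in((264,47),(377,47)): print("plate corner local",c.apply(ray(C,p,.008)-[v[0],v[1],0]))
for p in((292,133),(348,133)): print("mark local",c.apply(ray(C,p,.008)-[v[0],v[1],0]))
r=[ray(C,p,.036) for p in((302,71),(338,71),(339,110),(301,110))]
print("riser local",c.apply(np.mean(r,0)-[v[0],v[1],0]))
E
```

```text
front top edge [0.5338549  0.02276329 0.1872002 ] [0.5786679  0.02909642 0.1872002 ] w 0.04525830126613303 yaw 0.14039368081159334
edge in tool x (want .050): [ 0.05035639  0.000419   -0.02696892]
plate corner local [-0.05292359  0.133144    0.008     ]
plate corner local [0.05467461 0.13342958 0.008     ]
mark local [-0.02774336  0.05221837  0.008     ]
mark local [0.02894294 0.05235589 0.008     ]
riser local [0.00047142 0.09182352 0.036     ]
```

```bash
python3 go.py ".5619 -.0224 .026 1.71" ".5619 -.0224 .0215 1.71"
```

```text
20.22 [ 0.5628 -0.024   0.1601] [ 3.142e+00 -1.000e-03  1.710e+00] q [-0.11  0.37  1.54  0.    1.24 -0.25] w 0.0495
.5619 -.0224 .026 1.71 -> [0.05, -0.02, 4.47, 0.0, -0.01, -0.0] rows 4
.5619 -.0224 .0215 1.71 -> [0.0, -0.0, 0.15, 0.0, 0.0, 0.0] rows 1
```

Request:
{"name": "step_arm", "arguments": {
  "plan": [
    [[0,0,0.5,0,0,0],[0,0,1.3,0,0,0],[0,0,2.2,0,0,0],[0.03,-0.02,3.0,0,0,0],[0.03,-0.02,3.7,0,0,0],[0.03,-0.02,4.2,0,0,0],[0.03,-0.02,4.45,0,0,0],[0.03,-0.02,4.45,0,0,0]]
  ]
}}

```text
time_s: 20.88
ee_pos: [0.5613, -0.0227, 0.025]
eef_rot: [-3.139, -0.001, 1.709]
force: [-0.7, -0.2, -2.7]
grip_width: 0.0496
grip_force: 25.0
```

Request:
{"name": "step_arm", "arguments": {
  "plan": [
    [[0,0,0,0,0,0],[0,0,0,0,0,0]]
  ]
}}

```text
time_s: 21.05
ee_pos: [0.5626, -0.0225, 0.0276]
eef_rot: [3.14, -0.0, 1.71]
force: [-0.3, -0.6, -2.8]
grip_width: 0.0495
grip_force: 25.0
```

```bash
python3 go.py ".5619 -.0224 .0215 1.71"
```

```text
21.05 [ 0.5626 -0.0225  0.0276] [ 3.14 -0.    1.71] q [-0.11  0.54  1.64  0.    0.97 -0.24] w 0.0495
.5619 -.0224 .0215 1.71 -> [0.01, -0.02, 0.2, 0.01, -0.0, -0.0] rows 1
```

Request:
{"name": "step_arm", "arguments": {
  "plan": [
    [[0,0,0.05,0,0,0],[0,0,0.1,0,0,0],[0,0,0.13,0,0,0],[0,0,0.13,0,0,0]]
  ]
}}

```text
time_s: 21.38
ee_pos: [0.5619, -0.0221, 0.0226]
eef_rot: [-3.141, -0.001, 1.71]
force: [-0.7, -0.2, -3.2]
grip_width: 0.0497
grip_force: 25.0
```

Request:
{"name": "step_arm", "arguments": {
  "plan": [
    [[0,0,0.03,0,0,0],[0,0,0.05,0,0,0],[0,0,0.05,0,0,0]]
  ]
}}

```text
time_s: 21.63
ee_pos: [0.562, -0.0221, 0.0212]
eef_rot: [-3.142, -0.001, 1.71]
force: [-2.2, 0.3, 2.0]
grip_width: 0.0496
grip_force: 25.0
```

Request:
{"name": "step_arm", "arguments": {
  "plan": [
    [[0,0,0,0,0,0],[0,0,0,0,0,0],[0,0,0,0,0,0],[0,0,0,0,0,0],[0,0,0,0,0,0]]
  ],
  "grip": 0.8
}}

```text
time_s: 22.05
ee_pos: [0.562, -0.0221, 0.0211]
eef_rot: [-3.142, -0.001, 1.71]
force: [0.1, -0.0, -0.1]
grip_width: 0.0749
grip_force: 0.0
```

Request:
{"name": "step_arm", "arguments": {
  "plan": [
    [[0,0,-0.3,0,0,0],[0,0,-1.0,0,0,0],[0,0,-2.0,0,0,0],[0,0,-3.1,0,0,0],[0,0,-4.2,0,0,0],[0,0,-5.0,0,0,0],[0,0,-5.5,0,0,0]]
  ]
}}

```text
time_s: 22.63
ee_pos: [0.5626, -0.0223, 0.1901]
eef_rot: [3.138, 0.0, 1.71]
force: [-0.4, -0.8, 0.3]
grip_width: 0.0752
grip_force: 0.0
```

```bash
python3 go.py ".51 -.22 .18 1.73" ".4696 -.400 .10 1.76" ".4696 -.400 .006 1.76"; sed -i 's/inits={"plain":(.597,-.39)/inits={"plain":(.562,-.022)/' w.py; python3 w.py pal3 plain@.008
```

```text
22.63 [ 0.5626 -0.0223  0.1901] [3.138 0.    1.71 ] q [-0.11  0.34  1.51  0.    1.29 -0.24] w 0.0752
.51 -.22 .18 1.73 -> [-6.28, -2.65, 0.33, 0.04, 0.0, -0.19] rows 6
.4696 -.400 .10 1.76 -> [-5.71, -2.28, 2.67, 0.0, 0.0, -0.29] rows 6
.4696 -.400 .006 1.76 -> [0.0, -0.0, 3.13, 0.0, 0.0, 0.0] rows 3
22.6833 [ 0.5633 -0.0224  0.1919] [3.1352e+00 8.0000e-04 1.7099e+00]
plain [ 0.5611 -0.0227  1.7224] 0.017 []
```

View pics/pal3.png

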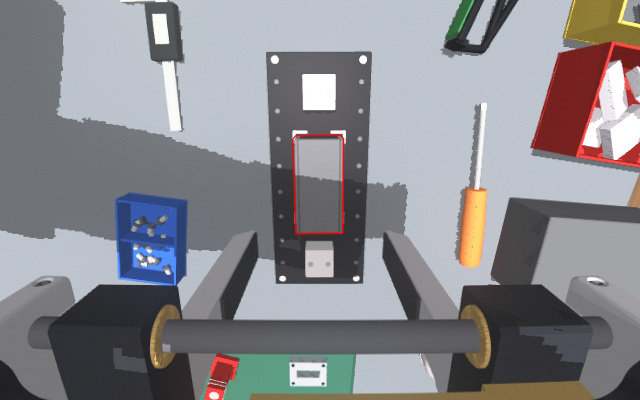

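The plain housing sits squarely inside the marks (320,185). Blue cap next.

Request:
{"name": "step_arm", "arguments": {
  "plan": [
    [[-0.7,-0.3,0,0,0,0],[-1.6,-0.7,0.1,0,0,0],[-2.6,-1.1,0.1,0,0,0],[-3.6,-1.5,0.2,0,0,0],[-4.6,-1.9,0.2,0,0,-0.1],[-5.5,-2.3,0.3,0,0,-0.2],[-6.28,-2.65,0.33,0.03,0,-0.2]]
  ]
}}

```text
time_s: 23.37
ee_pos: [0.508, -0.2213, 0.1742]
eef_rot: [-3.136, -0.002, 1.731]
force: [0.7, -1.1, -0.8]
grip_width: 0.0753
grip_force: 0.0
```

Request:
{"name": "step_arm", "arguments": {
  "plan": [
    [[-0.8,-0.3,0.3,0,0,0],[-1.8,-0.7,0.7,0,0,0],[-2.8,-1.1,1.2,0,0,-0.1],[-3.8,-1.5,1.7,0,0,-0.2],[-4.8,-1.9,2.2,0,0,-0.3],[-5.5,-2.2,2.6,0,0,-0.3],[-5.71,-2.28,2.67,0,0,-0.3],[-5.71,-2.28,2.67,0,0,-0.3]]
  ]
}}

```text
time_s: 24.03
ee_pos: [0.4676, -0.4003, 0.0938]
eef_rot: [-3.136, -0.004, 1.76]
force: [-0.4, 0.9, 0.0]
grip_width: 0.0751
grip_force: 0.0
```

Request:
{"name": "step_arm", "arguments": {
  "plan": [
    [[0,0,0,0,0,0],[0,0,0,0,0,0]]
  ]
}}

```text
time_s: 24.2
ee_pos: [0.4695, -0.3987, 0.0964]
eef_rot: [-3.139, -0.001, 1.763]
force: [0.0, 0.8, -1.1]
grip_width: 0.075
grip_force: 0.0
```

```bash
python3 go.py ".4696 -.400 .0065 1.76"
```

```text
24.2 [ 0.4695 -0.3987  0.0964] [-3.139e+00 -1.000e-03  1.763e+00] q [-0.76  0.55  1.43 -0.    1.16 -0.95] w 0.075
.4696 -.400 .0065 1.76 -> [-0.05, 0.0, 3.0, -0.03, -0.01, 0.03] rows 3
```

Request:
{"name": "step_arm", "arguments": {
  "plan": [
    [[0,0,0.4,0,0,0],[0,0,1.1,0,0,0],[-0.03,0,1.8,0,0,0],[-0.03,0,2.4,0,0,0],[-0.03,0,2.7,-0.02,0,0],[-0.03,0,2.8,-0.03,0,0],[-0.03,0,2.8,-0.03,0,0],[-0.03,0,2.8,-0.03,0,0]]
  ]
}}

```text
time_s: 24.87
ee_pos: [0.4692, -0.4008, 0.0129]
eef_rot: [3.141, 0.0, 1.763]
force: [-0.1, 0.0, 0.2]
grip_width: 0.0751
grip_force: 0.0
```

Request:
{"name": "step_arm", "arguments": {
  "plan": [
    [[0,0,0,0,0,0],[0,0,0,0,0,0]]
  ]
}}

```text
time_s: 25.03
ee_pos: [0.4691, -0.401, 0.013]
eef_rot: [3.141, 0.0, 1.762]
force: [0.3, -0.7, -0.1]
grip_width: 0.0752
grip_force: 0.0
```

```bash
python3 go.py ".4696 -.400 .0065 1.76"
```

```text
25.03 [ 0.4691 -0.401   0.013 ] [3.141 0.    1.762] q [-0.77  0.66  1.48  0.    1.01 -0.96] w 0.0752
.4696 -.400 .0065 1.76 -> [0.03, 0.02, 0.22, 0.01, 0.0, 0.02] rows 1
```

Request:
{"name": "step_arm", "arguments": {
  "plan": [
    [[0,0,0.1,0,0,0],[0.03,0.02,0.22,0,0,0],[0.03,0.02,0.22,0,0,0]]
  ]
}}

```text
time_s: 25.28
ee_pos: [0.4689, -0.3993, 0.0046]
eef_rot: [-3.141, -0.002, 1.762]
force: [0.4, -0.1, 0.8]
grip_width: 0.0751
grip_force: 0.0
```

Request:
{"name": "step_arm", "arguments": {
  "plan": [
    [[0,0,0,0,0,0],[0,0,0,0,0,0],[0,0,0,0,0,0],[0,0,0,0,0,0],[0,0,0,0,0,0],[0,0,0,0,0,0],[0,0,0,0,0,0],[0,0,0,0,0,0]]
  ],
  "grip": 0.0,
  "squeeze": 15
}}

```text
time_s: 25.95
ee_pos: [0.4692, -0.3997, 0.0054]
eef_rot: [-3.142, -0.001, 1.762]
force: [-0.4, -0.4, 0.9]
grip_width: 0.05
grip_force: 15.0
```

```bash
python3 - <<'E'
import numpy as np
c,s=np.cos(.139),np.sin(.139)
for y in(.093,-.093): print(.5619-s*y,-.0223+c*y)
E
python3 go.py ".4696 -.400 .12 1.76" ".51 -.18 .15 1.73" ".549 .0698 .12 1.71" ".549 .0698 .046 1.71"
```

```text
0.5490145868991397 0.06980301911023426
0.5747854131008602 -0.11440301911023426
25.95 [ 0.4692 -0.3997  0.0054] [-3.142e+00 -1.000e-03  1.762e+00] q [-0.77  0.67  1.48  0.    0.99 -0.96] w 0.05
.4696 -.400 .12 1.76 -> [-0.01, 0.01, -3.82, -0.0, -0.01, 0.02] rows 4
.51 -.18 .15 1.73 -> [6.95, 2.7, -1.0, -0.0, -0.0, 0.29] rows 7
.549 .0698 .12 1.71 -> [8.02, 2.6, 1.0, 0.0, -0.0, 0.19] rows 7
.549 .0698 .046 1.71 -> [0.0, -0.0, 2.47, 0.0, 0.0, 0.0] rows 2
```

Request:
{"name": "step_arm", "arguments": {
  "plan": [
    [[0,0,-0.3,0,0,0],[0,0,-1.0,0,0,0],[0,0,-2.0,0,0,0],[0,0,-3.0,0,0,0],[0,0,-3.6,0,0,0],[0,0,-3.8,0,0,0]]
  ]
}}

```text
time_s: 26.45
ee_pos: [0.4701, -0.4006, 0.1234]
eef_rot: [3.139, 0.003, 1.762]
force: [-0.3, 0.1, -0.1]
grip_width: 0.0497
grip_force: 15.0
```

Request:
{"name": "step_arm", "arguments": {
  "plan": [
    [[0.6,0.2,-0.1,0,0,0],[1.5,0.6,-0.3,0,0,0.1],[2.5,1.0,-0.4,0,0,0.1],[3.5,1.4,-0.6,0,0,0.2],[4.5,1.8,-0.7,0,0,0.2],[5.5,2.2,-0.8,0,0,0.3],[6.4,2.5,-1.0,0,0,0.3],[6.95,2.7,-1.0,0,0,0.3]]
  ]
}}

```text
time_s: 27.12
ee_pos: [0.5092, -0.1772, 0.1499]
eef_rot: [3.142, -0.001, 1.732]
force: [0.1, -0.3, 0.3]
grip_width: 0.0498
grip_force: 15.0
```

Request:
{"name": "step_arm", "arguments": {
  "plan": [
    [[0.8,0.3,0.1,0,0,0],[1.9,0.6,0.2,0,0,0],[3.1,1.0,0.4,0,0,0.1],[4.3,1.4,0.5,0,0,0.1],[5.5,1.8,0.7,0,0,0.2],[6.6,2.2,0.8,0,0,0.2],[7.5,2.5,0.9,0,0,0.2],[8.0,2.6,1.0,0,0,0.2]]
  ]
}}

```text
time_s: 27.78
ee_pos: [0.5476, 0.0726, 0.1189]
eef_rot: [-3.14, -0.001, 1.712]
force: [0.9, -0.8, -0.7]
grip_width: 0.05
grip_force: 15.0
```

Request:
{"name": "step_arm", "arguments": {
  "plan": [
    [[0,0,0,0,0,0],[0,0,0,0,0,0],[0,0,0,0,0,0]]
  ]
}}

```text
time_s: 28.03
ee_pos: [0.5476, 0.0689, 0.1196]
eef_rot: [-3.141, -0.001, 1.709]
force: [-0.3, -0.6, -1.2]
grip_width: 0.0497
grip_force: 15.0
```

```bash
python3 go.py ".549 .0698 .046 1.71" ".549 .0698 .0384 1.71"; python3 - <<'E'
from h import *
C=cam("wrist"); im=ctrl.camera("wrist"); o=ctrl.get_obs(); z=o["ee_pos"][2]-.0024
m=getmask("cap_blue","wrist")
if m is None: print("none")
else:
    v,f=fit("cap_blue",[(C,m)],z,o["ee_pos"][:2],[.1,.2]); print(v,f,"rel tool",Ro.from_euler("xyz",o["eef_rot"]).inv().apply(np.r_[v[:2],z]-o["ee_pos"]),o["ee_pos"])
cv2.imwrite("pics/blue.png",im[:,:,::-1])
E
```

```text
28.03 [0.5476 0.0689 0.1196] [-3.141e+00 -1.000e-03  1.709e+00] q [ 0.06  0.39  1.61  0.    1.14 -0.08] w 0.0497
.549 .0698 .046 1.71 -> [0.02, 0.05, 2.45, -0.01, -0.01, -0.01] rows 2
.549 .0698 .0384 1.71 -> [0.0, -0.0, 0.25, 0.0, 0.0, 0.0] rows 1
[0.54709495 0.06838513 0.14874924] 0.02029302902519703 rel tool [-0.00012048 -0.0006641   0.00240022] [0.54773761 0.06859387 0.1197145 ]
```

Request:
{"name": "step_arm", "arguments": {
  "plan": [
    [[0,0,0.3,0,0,0],[0,0,0.9,0,0,0],[0.02,0.05,1.5,0,0,0],[0.02,0.05,2.0,0,0,0],[0.02,0.05,2.3,0,0,0],[0.02,0.05,2.4,0,0,0],[0.02,0.05,2.4,0,0,0],[0.02,0.05,2.4,0,0,0]]
  ]
}}

```text
time_s: 28.8
ee_pos: [0.5495, 0.0704, 0.0483]
eef_rot: [3.141, -0.001, 1.71]
force: [0.2, 0.0, -1.0]
grip_width: 0.0499
grip_force: 15.0
```

Request:
{"name": "step_arm", "arguments": {
  "plan": [
    [[0,0,0,0,0,0],[0,0,0,0,0,0]]
  ]
}}

```text
time_s: 28.97
ee_pos: [0.5496, 0.0705, 0.0486]
eef_rot: [3.14, -0.001, 1.71]
force: [0.4, -0.7, -1.5]
grip_width: 0.0502
grip_force: 15.0
```

```bash
python3 go.py ".549 .0698 .0384 1.71"
```

```text
28.97 [0.5496 0.0705 0.0486] [ 3.14e+00 -1.00e-03  1.71e+00] q [ 0.06  0.49  1.66  0.    1.   -0.08] w 0.0502
.549 .0698 .0384 1.71 -> [-0.02, -0.02, 0.34, 0.01, -0.01, -0.0] rows 1
```

Request:
{"name": "step_arm", "arguments": {
  "plan": [
    [[0,0,0.1,0,0,0],[-0.02,-0.02,0.2,0,0,0],[-0.02,-0.02,0.27,0,0,0],[-0.02,-0.02,0.27,0,0,0]]
  ]
}}

```text
time_s: 29.3
ee_pos: [0.5484, 0.0698, 0.0391]
eef_rot: [-3.141, -0.001, 1.71]
force: [-0.4, -0.2, 0.2]
grip_width: 0.0498
grip_force: 15.0
```

Request:
{"name": "step_arm", "arguments": {
  "plan": [
    [[0,0,0.05,0,0,0],[0,0,0.05,0,0,0]]
  ]
}}

```text
time_s: 29.47
ee_pos: [0.5487, 0.0699, 0.0384]
eef_rot: [-3.141, -0.001, 1.71]
force: [-2.1, -0.1, 2.0]
grip_width: 0.0496
grip_force: 15.0
```

Request:
{"name": "step_arm", "arguments": {
  "plan": [
    [[0,0,0,0,0,0],[0,0,0,0,0,0],[0,0,0,0,0,0],[0,0,0,0,0,0],[0,0,0,0,0,0]]
  ],
  "grip": 0.75
}}

```text
time_s: 29.88
ee_pos: [0.5487, 0.0699, 0.0381]
eef_rot: [-3.141, -0.001, 1.71]
force: [-0.3, 0.9, 0.0]
grip_width: 0.0703
grip_force: 0.0
```

Request:
{"name": "step_arm", "arguments": {
  "plan": [
    [[0,0,-0.2,0,0,0],[0,0,-0.7,0,0,0],[0,0,-1.5,0,0,0],[0,0,-2.5,0,0,0],[0,0,-3.5,0,0,0],[0,0,-4.0,0,0,0]]
  ]
}}

```text
time_s: 30.38
ee_pos: [0.5496, 0.0698, 0.1623]
eef_rot: [3.137, -0.001, 1.71]
force: [-0.4, -0.3, 1.1]
grip_width: 0.0705
grip_force: 0.0
```

```bash
python3 go.py ".57 -.12 .15 1.71" ".5835 -.2915 .10 1.713" ".5835 -.2915 .0065 1.713"
```

```text
30.38 [0.5496 0.0698 0.1623] [ 3.137e+00 -1.000e-03  1.710e+00] q [ 0.06  0.34  1.57  0.    1.23 -0.08] w 0.0705
.57 -.12 .15 1.71 -> [-6.36, -0.21, 0.41, 0.04, -0.01, -0.0] rows 6
.5835 -.2915 .10 1.713 -> [-5.72, -0.35, 1.67, -0.0, 0.0, -0.03] rows 5
.5835 -.2915 .0065 1.713 -> [0.0, -0.0, 3.12, 0.0, 0.0, 0.0] rows 3
```

Request:
{"name": "step_arm", "arguments": {
  "plan": [
    [[-0.7,0,0,0,0,0],[-1.7,-0.1,0.1,0,0,0],[-2.8,-0.1,0.2,0,0,0],[-3.9,-0.1,0.2,0,0,0],[-5.0,-0.2,0.3,0,0,0],[-5.9,-0.2,0.4,0,0,0],[-6.36,-0.21,0.4,0,0,0]]
  ]
}}

```text
time_s: 30.97
ee_pos: [0.5687, -0.1228, 0.1459]
eef_rot: [-3.141, -0.001, 1.708]
force: [0.4, -1.0, 0.2]
grip_width: 0.0706
grip_force: 0.0
```

Request:
{"name": "step_arm", "arguments": {
  "plan": [
    [[-0.7,0,0.2,0,0,0],[-1.7,-0.1,0.5,0,0,0],[-2.8,-0.2,0.8,0,0,0],[-3.9,-0.2,1.1,0,0,0],[-4.9,-0.3,1.4,0,0,0],[-5.5,-0.3,1.6,0,0,0],[-5.72,-0.35,1.67,0,0,0],[-5.72,-0.35,1.67,0,0,0]]
  ]
}}

```text
time_s: 31.63
ee_pos: [0.5819, -0.2918, 0.0952]
eef_rot: [-3.141, -0.002, 1.709]
force: [0.3, -0.1, -0.7]
grip_width: 0.0707
grip_force: 0.0
```

Request:
{"name": "step_arm", "arguments": {
  "plan": [
    [[0,0,0,0,0,0],[0,0,0.6,0,0,0],[0,0,1.3,0,0,0],[0,0,2.0,0,0,0],[0,0,2.4,0,0,0],[0,0,2.6,0,0,0],[0,0,2.6,0,0,0],[0,0,2.6,0,0,0]]
  ]
}}

```text
time_s: 32.3
ee_pos: [0.5828, -0.2911, 0.0188]
eef_rot: [3.141, -0.0, 1.71]
force: [0.7, 0.9, -0.3]
grip_width: 0.0704
grip_force: 0.0
```

```bash
python3 go.py ".5835 -.2915 .0065 1.713"
```

```text
32.3 [ 0.5828 -0.2911  0.0188] [ 3.141 -0.     1.71 ] q [-0.52  0.72  1.36  0.    1.07 -0.66] w 0.0704
.5835 -.2915 .0065 1.713 -> [-0.02, 0.02, 0.41, 0.01, -0.0, -0.03] rows 1
```

Request:
{"name": "step_arm", "arguments": {
  "plan": [
    [[0,0,0.15,0,0,0],[-0.02,0.02,0.3,0,0,0],[-0.02,0.02,0.38,0,0,0],[-0.02,0.02,0.38,0,0,0]]
  ]
}}

```text
time_s: 32.63
ee_pos: [0.5827, -0.2918, 0.0058]
eef_rot: [-3.141, -0.001, 1.71]
force: [0.8, 0.9, -0.2]
grip_width: 0.0704
grip_force: 0.0
```

Request:
{"name": "step_arm", "arguments": {
  "plan": [
    [[0,0,0,0,0,0],[0,0,0,0,0,0],[0,0,0,0,0,0],[0,0,0,0,0,0],[0,0,0,0,0,0],[0,0,0,0,0,0],[0,0,0,0,0,0],[0,0,0,0,0,0]]
  ],
  "grip": 0.0,
  "squeeze": 15
}}

```text
time_s: 33.3
ee_pos: [0.583, -0.2919, 0.0065]
eef_rot: [3.141, -0.001, 1.71]
force: [-1.0, -0.3, 2.4]
grip_width: 0.0495
grip_force: 15.0
```

```bash
python3 go.py ".5835 -.2915 .12 1.71" ".5748 -.1144 .12 1.71"
```

```text
33.3 [ 0.583  -0.2919  0.0065] [ 3.141e+00 -1.000e-03  1.710e+00] q [-0.52  0.73  1.36  0.    1.05 -0.66] w 0.0495
.5835 -.2915 .12 1.71 -> [0.01, 0.02, -3.78, 0.0, -0.01, -0.0] rows 4
.5748 -.1144 .12 1.71 -> [5.89, 0.53, 0.0, 0.0, 0.0, 0.0] rows 5
```

Request:
{"name": "step_arm", "arguments": {
  "plan": [
    [[0,0,-0.3,0,0,0],[0,0,-1.0,0,0,0],[0,0,-2.0,0,0,0],[0,0,-3.0,0,0,0],[0,0,-3.6,0,0,0],[0,0,-3.8,0,0,0]]
  ]
}}

```text
time_s: 33.8
ee_pos: [0.584, -0.2925, 0.1245]
eef_rot: [3.138, 0.002, 1.71]
force: [0.3, -0.6, -0.5]
grip_width: 0.0499
grip_force: 15.0
```

Request:
{"name": "step_arm", "arguments": {
  "plan": [
    [[0.6,0,0,0,0,0],[1.5,0.1,0,0,0,0],[2.5,0.2,0,0,0,0],[3.5,0.3,0,0,0,0],[4.5,0.4,0,0,0,0],[5.4,0.5,0,0,0,0],[5.89,0.53,0,0,0,0],[5.89,0.53,0,0,0,0]]
  ]
}}

```text
time_s: 34.47
ee_pos: [0.5739, -0.1123, 0.12]
eef_rot: [-3.14, -0.002, 1.712]
force: [-0.2, 0.3, -1.0]
grip_width: 0.0497
grip_force: 15.0
```

Request:
{"name": "step_arm", "arguments": {
  "plan": [
    [[0,0,0,0,0,0],[0,0,0,0,0,0],[0,0,0,0,0,0]]
  ]
}}

```text
time_s: 34.72
ee_pos: [0.5742, -0.116, 0.1203]
eef_rot: [-3.141, -0.001, 1.709]
force: [-0.1, 0.1, -0.2]
grip_width: 0.0498
grip_force: 15.0
```

```bash
python3 go.py ".5748 -.1144 .048 1.71"; python3 - <<'E'
from h import *
C=cam("wrist"); im=ctrl.camera("wrist"); o=ctrl.get_obs()
out=im[:,:,::-1].copy()
for q,z in(("cap_silver",o["ee_pos"][2]-.0035),("cap_blue",.036),("plain",.008)):
    i=(.549,.0698) if q=="cap_blue" else (.562,-.022) if q=="plain" else o["ee_pos"][:2]
    m=getmask(q,"wrist",proj(C,np.array([[*i[:2],z]]))[0])
    if m is None: print(q,"none"); continue
    v,f=fit(q,[(C,m)],z,i,[.1,.2] if q!="plain" else [1.7]); print(q,v,f,"rel tool",Ro.from_euler("xyz",o["eef_rot"]).inv().apply(np.r_[v[:2],z]-o["ee_pos"]))
    h=cv2.convexHull(proj(C,pose(v,G[q],z)).astype(np.float32)); cv2.polylines(out,[np.round(h*16).astype(np.int32)],True,(0,0,255),1,cv2.LINE_AA,4)
cv2.imwrite("pics/silver.png",out)
E
```

```text
34.72 [ 0.5742 -0.116   0.1203] [-3.141e+00 -1.000e-03  1.709e+00] q [-0.26  0.46  1.51  0.    1.17 -0.4 ] w 0.0498
.5748 -.1144 .048 1.71 -> [0.05, 0.03, 2.41, -0.0, -0.01, -0.01] rows 2
cap_silver [ 0.57361076 -0.11653177  0.14414949] 0.020020654425024986 rel tool [-0.00051096 -0.00062484  0.00349978]
cap_blue none
plain [ 0.56127336 -0.0222158   1.7095153 ] 0.02139933779835701 rel tool [0.09449701 0.00014455 0.11236316]
```

View pics/silver.png

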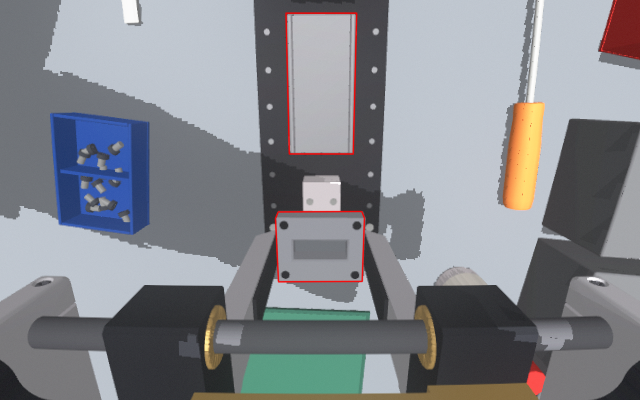

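The silver cap is held square (320,247) above the right riser, and the plain housing sits square in its seat. I lower the cap.

Request:
{"name": "step_arm", "arguments": {
  "plan": [
    [[0,0,0.3,0,0,0],[0,0,0.9,0,0,0],[0.04,0.03,1.5,0,0,0],[0.04,0.03,2.0,0,0,0],[0.04,0.03,2.3,0,0,0],[0.04,0.03,2.4,0,0,0],[0.04,0.03,2.4,0,0,0],[0.04,0.03,2.4,0,0,0]]
  ]
}}

```text
time_s: 35.58
ee_pos: [0.5753, -0.1135, 0.049]
eef_rot: [3.141, -0.001, 1.71]
force: [0.3, -0.8, -0.1]
grip_width: 0.0498
grip_force: 15.0
```

Request:
{"name": "step_arm", "arguments": {
  "plan": [
    [[0,0,0,0,0,0],[0,0,0,0,0,0]]
  ]
}}

```text
time_s: 35.75
ee_pos: [0.5754, -0.1135, 0.0493]
eef_rot: [3.14, -0.0, 1.71]
force: [-0.7, -0.3, -0.7]
grip_width: 0.0499
grip_force: 15.0
```

```bash
python3 go.py ".5748 -.1143 .0395 1.71"
```

```text
35.75 [ 0.5754 -0.1135  0.0493] [ 3.14 -0.    1.71] q [-0.26  0.55  1.56  0.    1.03 -0.4 ] w 0.0499
.5748 -.1143 .0395 1.71 -> [-0.02, -0.02, 0.33, 0.01, -0.0, -0.0] rows 1
```

Request:
{"name": "step_arm", "arguments": {
  "plan": [
    [[0,0,0.1,0,0,0],[-0.02,-0.02,0.2,0,0,0],[-0.02,-0.02,0.27,0,0,0],[-0.02,-0.02,0.27,0,0,0]]
  ]
}}

```text
time_s: 36.08
ee_pos: [0.5741, -0.114, 0.0398]
eef_rot: [-3.141, -0.001, 1.71]
force: [-0.3, 0.6, -0.4]
grip_width: 0.0498
grip_force: 15.0
```

Request:
{"name": "step_arm", "arguments": {
  "plan": [
    [[0,0,0.04,0,0,0],[0,0,0.04,0,0,0]]
  ]
}}

```text
time_s: 36.25
ee_pos: [0.5744, -0.1141, 0.0395]
eef_rot: [-3.141, -0.001, 1.71]
force: [-1.5, 0.2, 3.5]
grip_width: 0.0497
grip_force: 15.0
```

Request:
{"name": "step_arm", "arguments": {
  "plan": [
    [[0,0,0,0,0,0],[0,0,0,0,0,0],[0,0,0,0,0,0],[0,0,0,0,0,0],[0,0,0,0,0,0]]
  ],
  "grip": 0.75
}}

```text
time_s: 36.67
ee_pos: [0.5744, -0.114, 0.0392]
eef_rot: [-3.141, -0.001, 1.71]
force: [-0.2, 0.1, 1.1]
grip_width: 0.0703
grip_force: 0.0
```

Request:
{"name": "step_arm", "arguments": {
  "plan": [
    [[0,0,-0.2,0,0,0],[0,0,-0.7,0,0,0],[0,0,-1.5,0,0,0],[0,0,-2.5,0,0,0],[0,0,-3.5,0,0,0],[0,0,-4.3,0,0,0]]
  ]
}}

```text
time_s: 37.17
ee_pos: [0.5747, -0.1142, 0.1711]
eef_rot: [3.14, -0.0, 1.71]
force: [0.8, -0.3, 0.2]
grip_width: 0.0705
grip_force: 0.0
```

```bash
python3 go.py ".4684 -.3023 .13 1.393" ".4684 -.3023 .016 1.393"
```

```text
37.17 [ 0.5747 -0.1142  0.1711] [ 3.14 -0.    1.71] q [-0.26  0.41  1.46  0.    1.28 -0.4 ] w 0.0705
.4684 -.3023 .13 1.393 -> [-5.72, -4.38, 1.36, 0.01, -0.01, 3.03] rows 6
.4684 -.3023 .016 1.393 -> [-0.0, -0.0, 3.8, 0.0, 0.0, 0.0] rows 4
```

Request:
{"name": "step_arm", "arguments": {
  "plan": [
    [[-0.6,-0.5,0.1,0,0,0.3],[-1.5,-1.1,0.3,0,0,0.8],[-2.5,-1.9,0.6,0,0,1.3],[-3.5,-2.7,0.8,0,0,1.9],[-4.5,-3.5,1.1,0,0,2.4],[-5.3,-4.1,1.3,0,0,2.8],[-5.72,-4.38,1.36,0,0,3.03],[-5.72,-4.38,1.36,0,0,3.03]]
  ]
}}

```text
time_s: 37.83
ee_pos: [0.4665, -0.3047, 0.1272]
eef_rot: [-3.141, -0.001, 1.388]
force: [0.0, -0.5, 0.5]
grip_width: 0.0707
grip_force: 0.0
```

Request:
{"name": "step_arm", "arguments": {
  "plan": [
    [[0,0,0,0,0,0],[0,0,0,0,0,0]]
  ]
}}

```text
time_s: 38.0
ee_pos: [0.4686, -0.3016, 0.1277]
eef_rot: [3.142, -0.001, 1.394]
force: [0.9, 0.4, 0.6]
grip_width: 0.0705
grip_force: 0.0
```

```bash
python3 go.py ".4684 -.3023 .016 1.393"; python3 w.py gz gauge cap_silver@.036 plain@.008
```

```text
38.0 [ 0.4686 -0.3016  0.1277] [ 3.142e+00 -1.000e-03  1.394e+00] q [-0.64  0.39  1.59  0.    1.16 -0.46] w 0.0705
.4684 -.3023 .016 1.393 -> [-0.03, -0.0, 3.72, 0.0, -0.01, 0.01] rows 3
38.05 [ 0.4688 -0.3014  0.1277] [ 3.1416e+00 -8.0000e-04  1.3942e+00]
gauge [ 0.4672 -0.3024  1.3992] 0.062 [[0.4681, -0.3031, 0.003]]
cap_silver none
plain none
```

Request:
{"name": "step_arm", "arguments": {
  "plan": [
    [[0,0,0.4,0,0,0],[0,0,1.1,0,0,0],[-0.03,0,1.9,0,0,0],[-0.03,0,2.7,0,0,0],[-0.03,0,3.3,0,0,0],[-0.03,0,3.6,0,0,0],[-0.03,0,3.65,0,0,0],[-0.03,0,3.65,0,0,0]]
  ]
}}

```text
time_s: 38.92
ee_pos: [0.4679, -0.3029, 0.0176]
eef_rot: [-3.141, -0.001, 1.393]
force: [0.9, 0.6, 0.4]
grip_width: 0.0707
grip_force: 0.0
```

Request:
{"name": "step_arm", "arguments": {
  "plan": [
    [[0,0,0,0,0,0],[0,0,0,0,0,0],[0,0,0,0,0,0],[0,0,0,0,0,0]]
  ]
}}

```text
time_s: 39.25
ee_pos: [0.4682, -0.3032, 0.0184]
eef_rot: [3.141, -0.0, 1.393]
force: [0.2, -0.3, -0.3]
grip_width: 0.0705
grip_force: 0.0
```

```bash
python3 go.py ".4684 -.3023 .016 1.393"
```

```text
39.25 [ 0.4682 -0.3032  0.0184] [ 3.141 -0.     1.393] q [-0.64  0.54  1.66  0.    0.94 -0.46] w 0.0705
.4684 -.3023 .016 1.393 -> [0.03, 0.0, 0.08, 0.01, -0.0, -0.0] rows 1
```

Request:
{"name": "step_arm", "arguments": {
  "plan": [
    [[0,0,0,0,0,0],[0,0,0,0,0,0],[0,0,0,0,0,0],[0,0,0,0,0,0],[0,0,0,0,0,0],[0,0,0,0,0,0],[0,0,0,0,0,0],[0,0,0,0,0,0]]
  ],
  "grip": 0.0,
  "squeeze": 15
}}

```text
time_s: 39.92
ee_pos: [0.4679, -0.3031, 0.0177]
eef_rot: [-3.141, -0.001, 1.393]
force: [-0.0, -1.3, 0.0]
grip_width: 0.022
grip_force: 14.9
```

Request:
{"name": "step_arm", "arguments": {
  "plan": [
    [[0,0,0,0,0,0],[0,0,0,0,0,0],[0,0,0,0,0,0],[0,0,0,0,0,0]]
  ]
}}

```text
time_s: 40.25
ee_pos: [0.4679, -0.3031, 0.0177]
eef_rot: [-3.141, -0.001, 1.393]
force: [-0.3, 0.2, -0.5]
grip_width: 0.0224
grip_force: 14.9
```

```bash
python3 go.py ".4684 -.303 .16 1.393" ".5616 -.0223 .16 1.71" ".5616 -.0223 .075 1.71"
```

```text
40.25 [ 0.4679 -0.3031  0.0177] [-3.141e+00 -1.000e-03  1.393e+00] q [-0.64  0.54  1.66  0.    0.94 -0.46] w 0.0224
.4684 -.303 .16 1.393 -> [0.01, 0.01, -4.74, -0.0, -0.01, -0.0] rows 4
.5616 -.0223 .16 1.71 -> [9.76, 1.4, 0.0, 0.0, 0.0, -3.03] rows 8
.5616 -.0223 .075 1.71 -> [0.0, -0.0, 2.83, 0.0, 0.0, 0.0] rows 3
```

Request:
{"name": "step_arm", "arguments": {
  "plan": [
    [[0,0,-0.3,0,0,0],[0,0,-1.0,0,0,0],[0,0,-2.0,0,0,0],[0,0,-3.0,0,0,0],[0,0,-4.0,0,0,0],[0,0,-4.6,0,0,0],[0,0,-4.7,0,0,0]]
  ]
}}

```text
time_s: 40.83
ee_pos: [0.469, -0.3039, 0.163]
eef_rot: [3.137, 0.002, 1.393]
force: [0.1, -0.3, -0.3]
grip_width: 0.0222
grip_force: 14.9
```

Request:
{"name": "step_arm", "arguments": {
  "plan": [
    [[0.8,0.1,0,0,0,-0.2],[2.0,0.3,0,0,0,-0.6],[3.3,0.5,0,0,0,-1.0],[4.6,0.7,0,0,0,-1.4],[5.9,0.8,0,0,0,-1.8],[7.2,1.0,0,0,0,-2.2],[8.4,1.2,0,0,0,-2.6],[9.3,1.3,0,0,0,-3.0]]
  ]
}}

```text
time_s: 41.5
ee_pos: [0.5559, -0.0327, 0.158]
eef_rot: [-3.14, -0.002, 1.71]
force: [0.2, -1.1, -0.2]
grip_width: 0.0219
grip_force: 14.9
```

Request:
{"name": "step_arm", "arguments": {
  "plan": [
    [[0,0,0,0,0,0],[0,0,0,0,0,0],[0,0,0,0,0,0]]
  ]
}}

```text
time_s: 41.75
ee_pos: [0.5553, -0.0359, 0.1582]
eef_rot: [-3.14, -0.001, 1.706]
force: [0.4, -1.5, -1.1]
grip_width: 0.0218
grip_force: 14.9
```

```bash
python3 go.py ".5616 -.0223 .075 1.71"; python3 - <<'E'
from h import *
C=cam("wrist"); im=ctrl.camera("wrist"); o=ctrl.get_obs()
out=im[:,:,::-1].copy()
for q,z,i in(("gauge",o["ee_pos"][2]-.0147,o["ee_pos"][:2]),("cap_blue",.036,(.549,.0698))):
    m=getmask(q,"wrist",proj(C,np.array([[*i[:2],z]]))[0])
    if m is None: print(q,"none"); continue
    v,f=fit(q,[(C,m)],z,i,[.1,.2]); print(q,v,f,"rel tool",Ro.from_euler("xyz",o["eef_rot"]).inv().apply(np.r_[v[:2],z]-o["ee_pos"]))
    h=cv2.convexHull(proj(C,pose(v,G[q],z)).astype(np.float32)); cv2.polylines(out,[np.round(h*16).astype(np.int32)],True,(0,255,255),1,cv2.LINE_AA,4)
cv2.imwrite("pics/gauge.png",out)
E
```

```text
41.75 [ 0.5553 -0.0359  0.1582] [-3.140e+00 -1.000e-03  1.706e+00] q [-0.13  0.36  1.56  0.    1.23 -0.27] w 0.0218
.5616 -.0223 .075 1.71 -> [0.42, 0.27, 2.77, -0.01, -0.01, -0.04] rows 3
gauge [ 0.55432477 -0.03466479  0.13845522] 0.06734159588813782 rel tool [ 0.00175652 -0.0008146   0.01470283]
cap_blue [0.5480201  0.07005045 0.14730546] 0.023687025532126427 rel tool [0.10625281 0.00711093 0.12256276]
```

View pics/gauge.png

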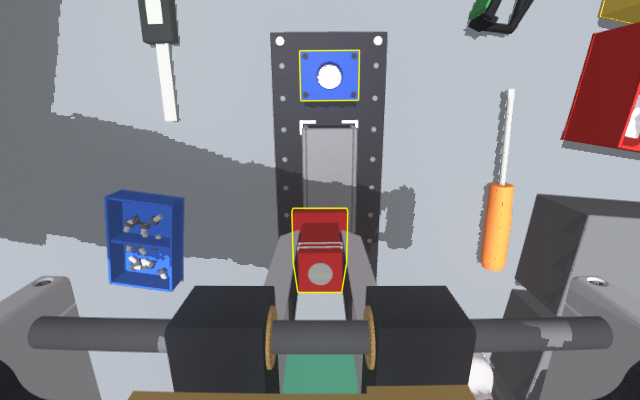

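The blue cap lies centred on the left riser (330,76), and the gauge hangs upright (320,250). I lower it onto the housing.

Request:
{"name": "step_arm", "arguments": {
  "plan": [
    [[0.1,0.1,0.3,0,0,0],[0.2,0.2,0.9,0,0,0],[0.39,0.27,1.5,0,0,0],[0.39,0.27,2.1,0,0,0],[0.39,0.27,2.5,0,0,0],[0.39,0.27,2.7,0,0,0],[0.39,0.27,2.7,0,0,0],[0.39,0.27,2.7,0,0,0]]
  ]
}}

```text
time_s: 42.57
ee_pos: [0.5625, -0.023, 0.0783]
eef_rot: [3.141, -0.001, 1.706]
force: [-0.2, -0.1, -0.7]
grip_width: 0.0219
grip_force: 14.9
```

Request:
{"name": "step_arm", "arguments": {
  "plan": [
    [[0,0,0,0,0,0],[0,0,0,0,0,0],[0,0,0,0,0,0],[0,0,0,0,0,0]]
  ]
}}

```text
time_s: 42.9
ee_pos: [0.5624, -0.0228, 0.0785]
eef_rot: [3.141, -0.001, 1.707]
force: [0.5, -0.2, -1.3]
grip_width: 0.0219
grip_force: 14.9
```

```bash
python3 go.py ".5616 -.0231 .0627 1.71"
```

```text
42.9 [ 0.5624 -0.0228  0.0785] [ 3.141e+00 -1.000e-03  1.707e+00] q [-0.11  0.46  1.61  0.    1.07 -0.24] w 0.0219
.5616 -.0231 .0627 1.71 -> [-0.01, -0.03, 0.53, 0.01, -0.01, -0.03] rows 1
```

Request:
{"name": "step_arm", "arguments": {
  "plan": [
    [[0,-0.02,0.15,0,0,0],[0,-0.02,0.3,0,0,0],[0,-0.02,0.43,0,0,0],[0,-0.02,0.45,0,0,0],[0,-0.02,0.45,0,0,0]]
  ]
}}

```text
time_s: 43.32
ee_pos: [0.5614, -0.0228, 0.0639]
eef_rot: [-3.141, -0.001, 1.707]
force: [-0.1, 0.9, -1.2]
grip_width: 0.0223
grip_force: 14.9
```

Request:
{"name": "step_arm", "arguments": {
  "plan": [
    [[0,0,0.03,0,0,0],[0,0,0.05,0,0,0],[0,0,0.05,0,0,0]]
  ]
}}

```text
time_s: 43.57
ee_pos: [0.5617, -0.0228, 0.063]
eef_rot: [-3.141, -0.001, 1.707]
force: [0.1, -0.0, -0.4]
grip_width: 0.0221
grip_force: 14.9
```

Request:
{"name": "step_arm", "arguments": {
  "plan": [
    [[0,0,0.02,0,0,0],[0,0,0.03,0,0,0],[0,0,0.03,0,0,0]]
  ]
}}

```text
time_s: 43.82
ee_pos: [0.5617, -0.0229, 0.0627]
eef_rot: [3.141, -0.001, 1.707]
force: [-3.1, -0.3, 6.2]
grip_width: 0.0222
grip_force: 14.9
```

Request:
{"name": "step_arm", "arguments": {
  "plan": [
    [[0,0,0,0,0,0],[0,0,0,0,0,0],[0,0,0,0,0,0],[0,0,0,0,0,0],[0,0,0,0,0,0],[0,0,0,0,0,0]]
  ],
  "grip": 0.6
}}

```text
time_s: 44.32
ee_pos: [0.5616, -0.0228, 0.062]
eef_rot: [-3.141, -0.001, 1.707]
force: [0.3, 0.6, 0.2]
grip_width: 0.0558
grip_force: 0.0
```

Request:
{"name": "step_arm", "arguments": {
  "plan": [
    [[0,0,-0.2,0,0,0],[0,0,-0.6,0,0,0],[0,0,-1.3,0,0,0],[0,0,-2.2,0,0,0],[0,0,-3.2,0,0,0],[0,0,-4.2,0,0,0],[0,0,-5.0,0,0,0]]
  ]
}}

```text
time_s: 44.9
ee_pos: [0.5618, -0.023, 0.2158]
eef_rot: [3.139, -0.0, 1.707]
force: [-0.7, -0.5, -0.2]
grip_width: 0.0562
grip_force: 0.0
```

Request:
{"name": "step_arm", "arguments": {
  "plan": [
    [[-0.5,0,0,0,0,0],[-1.3,0,0,0,0,0],[-2.0,0,0,0,0,0],[-2.5,0,0,0,0,0],[-2.7,0,0,0,0,0],[-2.7,0,0,0,0,0]]
  ]
}}

```text
time_s: 45.4
ee_pos: [0.5726, -0.1041, 0.2123]
eef_rot: [-3.142, -0.001, 1.705]
force: [0.5, -0.4, -1.0]
grip_width: 0.0564
grip_force: 0.0
```

```bash
python3 - <<'E'
from h import *
C=cam("wrist"); im=ctrl.camera("wrist"); o=ctrl.get_obs(); print(o["time_s"],o["ee_pos"])
out=im[:,:,::-1].copy()
L=lambda v:Ro.from_euler("z",-.139).apply([v[0]-.5619,v[1]+.0223,0])[:2]
for q,z,i in(("gauge",.048,(.5616,-.022)),("cap_blue",.036,(.549,.0698)),("cap_silver",.036,(.5748,-.1144))):
    m=getmask(q,"wrist",proj(C,np.array([[*i[:2],z]]))[0])
    if m is None: print(q,"none"); continue
    v,f=fit(q,[(C,m)],z,i,[.1,.2]); print(q,np.round(v,4),round(f,3),"pallet-local",np.round(L(v),4))
    h=cv2.convexHull(proj(C,pose(v,G[q],z)).astype(np.float32)); cv2.polylines(out,[np.round(h*16).astype(np.int32)],True,(0,255,255),1,cv2.LINE_AA,4)
s=ctrl.camera("side"); cv2.imwrite("pics/fin.png",np.vstack([out,s[:,:,::-1]])[:, :][80:680])
E
```

```text
45.45 [ 0.57258849 -0.10322038  0.21220433]
gauge [ 0.561  -0.0221  0.141 ] 0.061 pallet-local [-0.0009  0.0004]
cap_blue [0.5483 0.0711 0.1382] 0.034 pallet-local [-0.0006  0.0944]
cap_silver [ 0.5734 -0.1139  0.1165] 0.073 pallet-local [-0.0013 -0.0923]
```

View pics/fin.png

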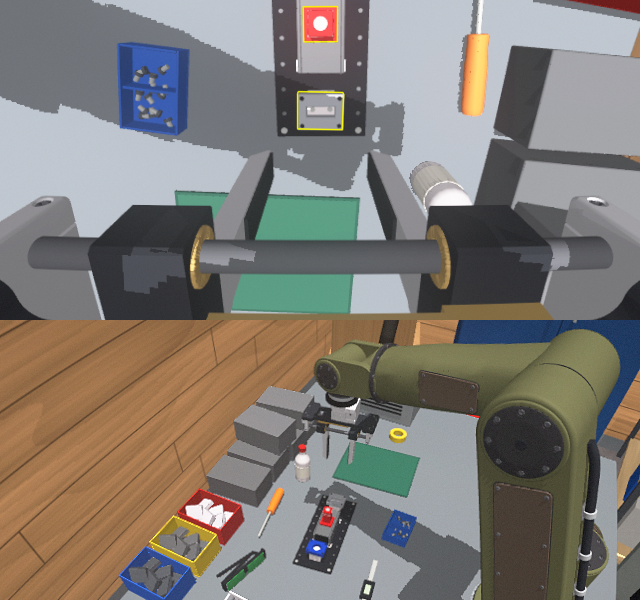

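All is within about 1 mm: gauge (320,24), silver cap (320,110), blue cap (316,548). The side view also shows the bottle and screwdriver where they were. Handing in.

```bash
python3 -c "
from station import ctrl
print(ctrl.hand_in())"
```

```text
the job is handed in; nothing more can be done
None
```

The pallet is reloaded and handed in at about 45 s of the 141 s limit: the marked housing slid down to the rack's yellow stop, and the plain housing, both end caps and the gauge were set down within about 1.5 mm of their marks.

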